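Turn a glazed plaque face-down and square it for its hanger

TASK

Take the glazed ceramic plaque off the ware board, lay it foot-down on the deck of the plywood turning ramp and ease it over the crest, so that it slips down the slope, stands leaning there and can be tipped forward to lie face-down on the felt. Then turn and slide it until its straight edge lies flush along the wooden fence beside the felt, ready for its hanger. It is brittle, so do not drop or throw it, and leave the jar, the brush and the tin where they are.

Things in the scene. Friction and masses are not known exactly. Their poses are not given: they have to be found in the camera images.
- plaque_mid (a point): Centre of the plaque: white glazed ceramic disc 60 mm across, 10 mm thick, about 60 g, one straight edge. z points out of its smooth face with painted stripes (up at the start, down at the end); at -z a raised unglazed foot ring 40 mm wide, 2 mm high, within the 10 mm. x points square to the straight edge. Starts foot-down on the ware board, a fixed plank 160 x 200 mm, top 12 mm above the table.
- plaque_flat (a point): Middle of the plaque's straight edge, half-way through its thickness: 24 mm along x from plaque_mid, same axes. The edge is 36 mm long.
- ramp: Plywood turning ramp, fixed, 233 x 117 mm. Origin on the table below the middle of the crest; x downhill, y to the fence, z up. Base board x -95 to 138, y -50 to 67 mm, 9 mm thick. Two upright cheeks flank the slope: inner faces at y = -34 and 34 mm, 8 mm thick, tops at z = 60 mm for x = -22 to 12 mm, then z = 40 mm to x = 26 mm.
- deck (a point): Middle of the level deck's top, 50 mm uphill of the crest, 52 mm above the table; axes as the ramp. The deck runs from x = -95 to 0 mm, y = -50 to 50 mm of the ramp.
- slope (a point): Middle of the slope's surface; axes as the ramp. It falls at 60 degrees from the crest (ramp x = 0, z = 52 mm) to its foot (x = 23, z = 12 mm), 46 mm long. A plaque pushed over the crest slips down, stands on the felt and leans back on the slope, its top some 10 mm above the deck. Pushing that top downhill to about x = 35 mm tips it forward on its face, centre near x = 70 mm.
- felt (a point): Middle of the grey felt's top, 12 mm above the table; axes as the ramp. The felt is level, ramp x = 23 to 130 mm, y = -50 to 57 mm. A wooden strip, top at z = 20 mm, closes its end at x = 130 mm.
- fence (a point): Middle of the fence's inner face at the felt's height; axes as the ramp. The fence is a straight wooden bar along x, ramp x = 30 to 130 mm, inner face at y = 57 mm, top at z = 24 mm (12 mm above the felt), 10 mm thick.
- jar: Bystander: lidded white jar, 60 mm across, 65 mm high, origin under its centre. Leave alone.
- brush: Bystander: paint brush, 170 mm long, lying along its x. Leave alone.
- tin: Bystander: open steel tin of hangers, 90 x 65 x 20 mm, origin under its centre. Leave alone.
Things that resemble listed ones, but are neither listed nor needed, are in the scene too. Of the things that look like the part that bears plaque_mid, the smallest one is meant.

How it is judged (in metres and radians):
On the way, in this order (a step that is already met when the one before it is completed fails the run):
1. the plaque lies foot-down on the deck of the ramp (angle between plaque_mid's own z axis and vertical below 0.1 rad and x of plaque_mid in the frame of ramp between -0.095 and 0 m and y of plaque_mid in the frame of ramp between -0.05 and 0.05 m and z of plaque_mid in the frame of ramp between 0.052 and 0.061 m), for 0.2 s.
2. the plaque has gone over the crest and stands or leans on the slope between the cheeks (angle between plaque_mid's own z axis and vertical between 0.7 and 1.5 rad and x of plaque_mid in the frame of ramp between 0.005 and 0.05 m and y of plaque_mid in the frame of ramp between -0.034 and 0.034 m and z of plaque_mid in the frame of ramp below 0.055 m and contact force between plaque and ramp above 0.02 N), for 0.05 s.
3. the plaque lies face-down on the felt (angle between plaque_mid's own z axis and vertical above 3 rad and x of plaque_mid in the frame of ramp between 0.023 and 0.13 m and y of plaque_mid in the frame of ramp between -0.06 and 0.057 m and z of plaque_mid in the frame of ramp below 0.022 m), for 0.2 s.
At the end, for the whole second after the job is handed in: The plaque rests face-down (foot up, within 8 degrees of level) on the felt, at rest, its straight edge along the fence: within 4.5 degrees of parallel and the middle of the edge within 2.5 mm of the fence's face, beside the fence's length (10 mm in from its ends) (angle between plaque_mid's own z axis and vertical above 3 rad and z of plaque_mid in the frame of ramp below 0.022 m and y of plaque_flat in the frame of ramp between 0.0545 and 0.059 m and x of plaque_flat in the frame of ramp between 0.04 and 0.12 m and angle between the x axis of plaque_mid and the y axis of ramp, either way round below 0.08 rad and linear speed of plaque below 0.01 m/s); the robot touches nothing.
It fails at once if the plaque is dropped or thrown (faster than 1.3 m/s, a free fall of about 85 mm) (linear speed of plaque above 1.3 m/s).
It fails at once if the jar is disturbed (moved over 20 mm) (distance of jar from where it was at the start of the episode above 0.02 m).
It fails at once if the brush is disturbed (moved over 20 mm) (distance of brush from where it was at the start of the episode above 0.02 m).
It fails at once if the tin is disturbed (moved over 20 mm) (distance of tin from where it was at the start of the episode above 0.02 m).
It also fails if it takes over 72 s, if anything falls off the work surface, if the arm or the gripper's body presses on something with over 40 N, if the wrist force passes 120 N, or if a joint passes its speed limit or range.

ROBOT

A 6-joint arm with a two-finger parallel gripper is mounted at the origin on the work surface. World frame = base frame: x ahead of the robot, y to its left, z up, the work surface at z = 0. Lengths are in mm, angles in degrees, forces in N, time in s.
With the tool pointing down it reaches from about 300 to 850 mm from the base axis. Payload 4.2 kg.
Tool frame: the origin (TCP) lies at the very end of the fingers, on their centre line; the grasp point (between the pads) lies 19 mm behind it (env.grip_depth is the distance from the TCP to the grasp point, in mm); y points along the fingers, z is the direction in which the jaws open and shut, and the axes are right-handed (so a half turn about y gives the same grasp; the last joint's range is limited). The gripper opens to 91 mm and grips with 3 to 60 N. Pads are 32 mm wide; open, the fingers measure 118 mm over their backs; the gripper's body (76 mm by 178 mm) begins 60 mm behind the grasp point.
Start: joints at [-77.292, 18.312, 89.639, -0, 72.044, -1.146], TCP at [137.686, -558.288, 213.976] pointing down, gripper open.
Joint ranges: [-177.97, 177.97], [-48.28, 115.42], [12.27, 149.76], [-77.06, 257.06], [2.81, 150.46], [-146.56, 146.56]. Speed limits (degrees/s): [147.25, 147.25, 180, 180, 180, 180].

INTERFACE

Orientations are given as [roll, pitch, yaw] about the fixed x, y, z axes, in that order (R = Rz(yaw) Ry(pitch) Rx(roll)).
In Python, from workcell import state, imaging, job, env gives the robot as it stands.
- The arm moves only by the shell command python3 -m pendant 'ROWS' [FORCE]. ROWS is JSON, a list of rows, each an object with "delta_pos": the shift along the tool's x, y, z in cm, a list of three; "twist": the turn, a rotation vector about the tool's x, y, z in degrees, a list of three; "grip": the opening in per cent of the stroke, from 0 (shut) to 100 (fully open). In form: [{"delta_pos": [tx, ty, tz], "twist": [wx, wy, wz], "grip": grip}, ...]. A call has exactly 5 rows; each row is the pose to reach, as a shift and turn from the pose commanded when the call began, along the tool's axes at that moment; what a row does not reach only later rows make up. A row lasts 1/10 s, in which the tool goes at most 50 mm and 8.59 degrees, less where a joint would pass 70% of its speed; a pose out of reach is approached as far as the arm can. A call with a gripper value outside its range is refused whole. The fingers move at their own pace and stop on an object; FORCE is the grip in N (left out, the last holds). Time passes only in rows, so rows that repeat a pose let the fingers close, or fill a call up. It gives the time, the measured TCP pose, the force and the opening at its end, in the units of the state.
- state(): the state, without advancing time (a new reading comes with each control period).
- imaging.grab_frame(name): name is "scene" or "side" or "wrist"; returns (picture, depth): 480x640x3 uint8, red, green, blue; 480x640 float32, mm along the optical axis (not along the pixel's ray), 0 where there is no reading.
- imaging.camera_info(name): a dict with "fx", "fy", "cx", "cy" (pixels), "k1" (the pictures are not rectified: a ray, as slopes to the right and down, at radius r is drawn at 1 + k1 r^2 times it, then the intrinsics apply), "R" (3x3) and "t" (3): a world point X has camera coordinates R X + t. Camera axes: x right, y down, z forward; pixel columns grow to the right and rows downward; lengths in mm; the calibration is good to about 2 mm. A picture is of the moment at which its call begins: read the wrist's pose just before it. camera_info takes no time and is no camera call; for the wrist camera it gives the pose at the moment of the call.
- job.job_done(): hands the job in, once; it reports no verdict.
The state is a dict: "time_s": time; "qpos": joint angles; "qvel": joint speeds; "effort": joint torques, N m; "ee_pos": TCP position; "ee_rot": TCP orientation; "force": force on the tool from outside, world axes, zero at the start; "torque": the same for the moment, N m; "gripper_width": finger opening in mm.
Only numpy, scipy, OpenCV 4.12 (cv2) and the standard library are available. Lean on these libraries where they do the work, as an engineer would, in place of code of your own. Each camera call takes 0.05 s, during which the arm holds its last target.

## Working session

There is one attempt and no reset: what is moved stays moved. The work goes in short steps, Python scripts to look and compute and a shell command to move; the robot and the scene stay as the last step left them, time stands still between calls to the robot, and variables do not carry over. Pictures are saved under pics/ and viewed, and the job is handed in when it is done.

```bash
mkdir -p pics; ls; cat > h.py <<'E'
import numpy as np, cv2
from workcell import state, imaging, job, env
def grab(name,tag):
    info=imaging.camera_info(name)
    p,d=imaging.grab_frame(name)
    cv2.imwrite(f'pics/{tag}.png',p[:,:,::-1]); np.savez(f'{tag}.npz',p=p,d=d,**{k:np.array(v) for k,v in info.items()})
    return p,d,info
def load(tag):
    z=np.load(f'{tag}.npz'); return z['p'],z['d'],{k:z[k] for k in('fx','fy','cx','cy','k1','R','t')}
def K(i): return np.array([[i['fx'],0,i['cx']],[0,i['fy'],i['cy']],[0,0,1]],float)
def dist(i): return np.array([i['k1'],0,0,0],float)
def rays(uv,i):
    return cv2.undistortPoints(np.array(uv,float).reshape(-1,1,2),K(i),dist(i)).reshape(-1,2)
def px2w(uv,i,d):
    n=rays(uv,i); uv=np.array(uv).reshape(-1,2).round().astype(int)
    z=d[uv[:,1],uv[:,0]][:,None]
    return (np.c_[n,np.ones(len(n))]*z-np.array(i['t']))@np.array(i['R'])
def px2plane(uv,i,h):
    n=rays(uv,i); R=np.array(i['R']);t=np.array(i['t']); dirs=np.c_[n,np.ones(len(n))]@R; o=-R.T@t
    s=(h-o[2])/dirs[:,2]; return o+s[:,None]*dirs
def w2px(X,i):
    R=np.array(i['R'],float); 
    return cv2.projectPoints(np.array(X,float).reshape(-1,1,3),cv2.Rodrigues(R)[0],np.array(i['t'],float),K(i),dist(i))[0].reshape(-1,2)
E
python3 - <<'E'
from h import *
for n in('scene','side','wrist'): grab(n,n+'0')
print(state())
E
```

```text
pics
{'time_s': 0.15, 'qpos': array([-7.72927046e+01,  1.83430185e+01,  8.96904216e+01, -7.43646040e-04,
        7.20422533e+01, -1.14817744e+00]), 'qvel': array([ 0.04765808, -0.14274563, -0.18632295, -0.11484925,  0.0708311 ,
        0.04637501]), 'effort': array([ 1.23153470e-03, -4.12773728e+01, -2.32155150e+01,  7.27135548e-02,
        4.33108688e-02, -1.04021567e-04]), 'ee_pos': array([ 137.59018549, -557.91261548,  213.31500929]), 'ee_rot': array([-9.00756924e+01,  8.09781893e-04, -1.66144298e+02]), 'force': array([ 0.15818296, -0.91316456, -0.43499991]), 'torque': array([0.00399994, 0.07471487, 0.01213967]), 'gripper_width': 91.11437493435947}
```

View pics/scene0.png

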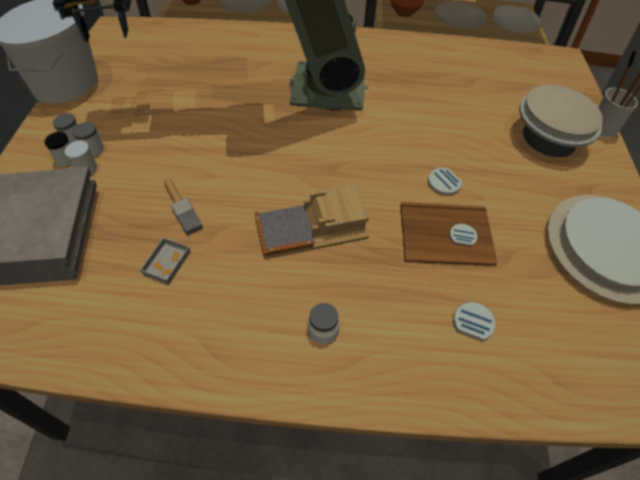

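View pics/side0.png

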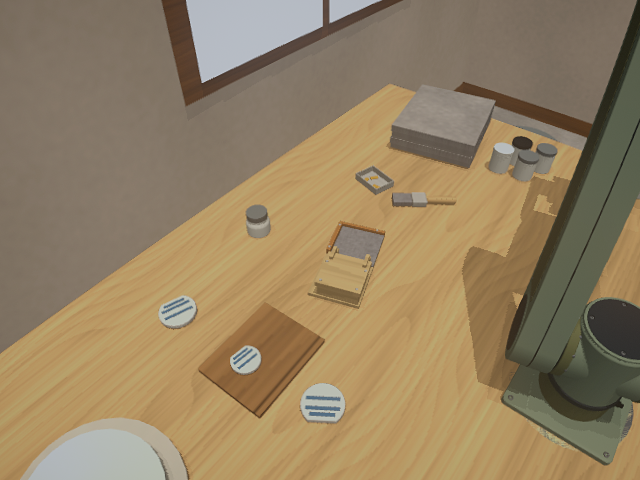

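View pics/wrist0.png

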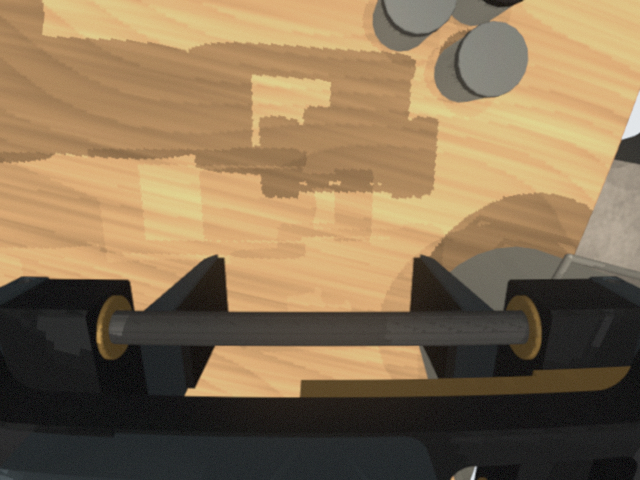

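The scene view shows three striped discs, at (445,181), (463,234) on the board, and (475,321). The ramp is near (315,220), with its deck to the right and its felt to the left. I'll measure the disc sizes and fit the ramp.

```bash
python3 - <<'E'
from h import *
p,d,i=load('scene0')
for n,uv in dict(A=(445,181),B=(463,234),C=(475,321),board=(420,250),table=(400,300),deck=(345,208),felt=(285,220),jar=(323,310),tin=(165,260)).items(): print(n,px2w([uv],i,d).round(1))
ps,ds,s=load('side0')
for n,uv in dict(A=(322,404),B=(246,360),C=(177,312),deck=(343,270),felt=(358,243)).items(): print('side',n,px2w([uv],s,ds).round(1))
cv2.imwrite('pics/c1.png',cv2.resize(p[160:350,390:540,::-1],None,fx=4,fy=4,interpolation=cv2.INTER_CUBIC)[:600])
cv2.imwrite('pics/c2.png',cv2.resize(p[180:265,245:380,::-1],None,fx=5.5,fy=5.5,interpolation=cv2.INTER_CUBIC))
cv2.imwrite('pics/c3.png',cv2.resize(ps[210:315,290:410,::-1],None,fx=5.5,fy=5.5,interpolation=cv2.INTER_CUBIC))
E
```

```text
A [[363.1 311.2  14.7]]
B [[526.8 336.3  23.3]]
C [[732.6 342.9  16. ]]
board [[571.3 241.5  12.6]]
table [[691.5 198.2   2.5]]
deck [[502.6  73.9  50.1]]
felt [[519.3 -56.6  12.2]]
jar [[761.1  46.3  65.9]]
tin [[ 646.9 -297.3    5.8]]
side A [[355.5 312.   11.1]]
side B [[523.2 336.2  18.2]]
side C [[722.9 346.1  12.9]]
side deck [[497.4  60.   50.7]]
side felt [[540.7 -60.7  10. ]]
```

View pics/c1.png

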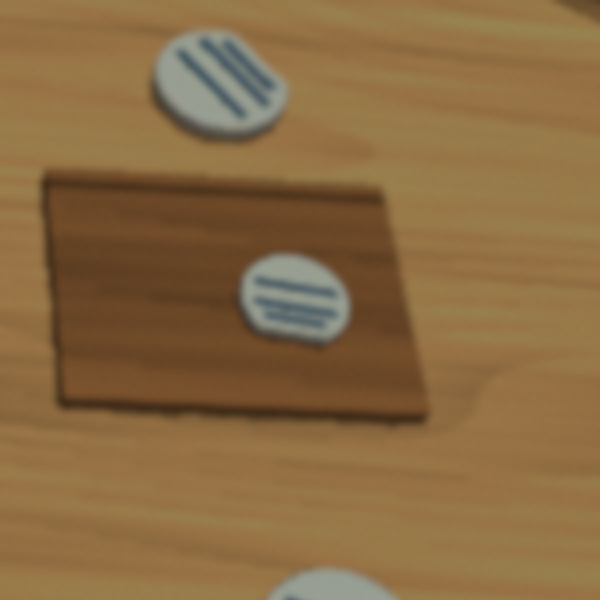

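View pics/c2.png

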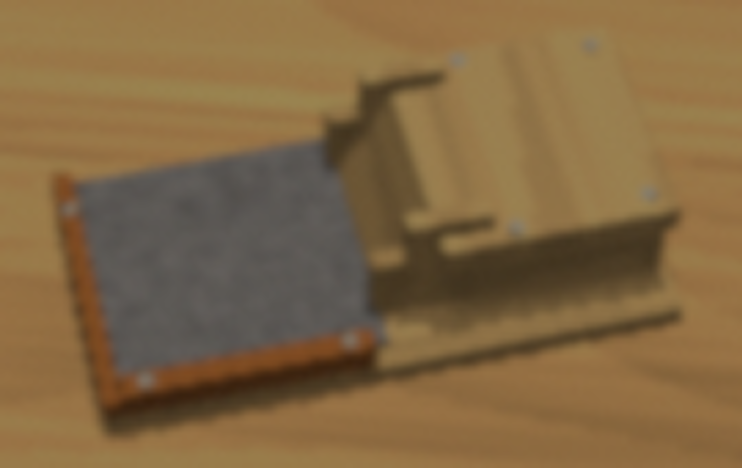

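View pics/c3.png

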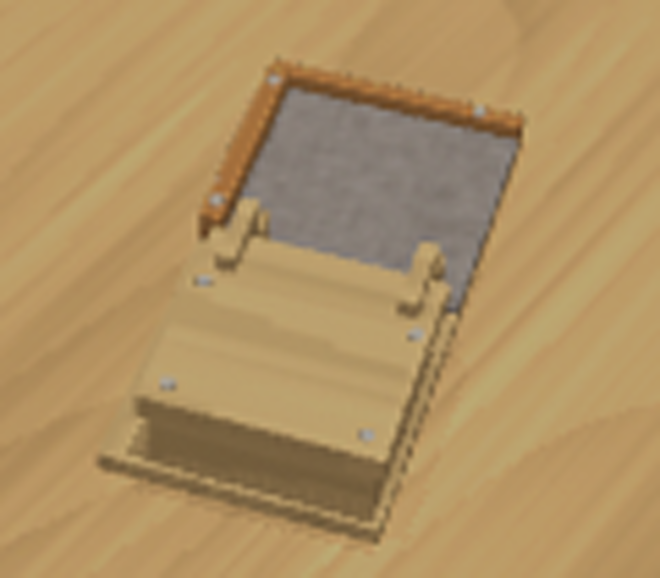

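B (463,234), the disc on the ware board, is the target. It's clearly the smallest of the three, and A (445,181) and C (475,321) lie on the bare table. Next I'll fit the ramp pose from the corners seen in both views.

```bash
python3 - <<'E'
from h import *
from scipy.optimize import least_squares
p,d,i=load('scene0');ps,ds,s=load('side0')
S=[((-95,-50,52),(607,32)),((-95,50,52),(680,213)),((-95,67,9),(680,312)),((130,-50,12),(78,186)),((130,57,22),(118,375)),((30,57,24),(370,330))]
T=[((-95,50,52),(135,400)),((-95,-50,52),(390,460)),((-95,67,9),(100,458)),((-95,-50,9),(378,535)),((138,-50,20),(522,120)),((138,67,24),(272,62))]
def W(q,X):
    c,n=np.cos(q[2]),np.sin(q[2]); X=np.array(X,float)
    return np.c_[q[0]+c*X[:,0]-n*X[:,1],q[1]+n*X[:,0]+c*X[:,1],X[:,2]]
def res(q,raw=False):
    r1=w2px(W(q,[a for a,_ in S]),i)-(np.array([b for _,b in S])/5.5+[245,180]-.4)
    r2=w2px(W(q,[a for a,_ in T]),s)-(np.array([b for _,b in T])/5.5+[290,210]-.4)
    if raw: return r1,r2
    return np.r_[r1.ravel(),r2.ravel()]
o=least_squares(res,[500,10,-1.5],loss='soft_l1'); print(o.x,np.degrees(o.x[2]));r=res(o.x,True);print(r[0].round(1),r[1].round(1))
np.save('ramp0.npy',o.x)
# plaque rough: white blob in scene
hsv=cv2.cvtColor(p,cv2.COLOR_RGB2HSV)
for (x0,y0,x1,y1,h) in [(425,160,470,200,10),(440,215,488,252,22),(450,295,500,345,10)]:
    m=(hsv[y0:y1,x0:x1,1]<60)&(p[y0:y1,x0:x1,2]>85)
    c=max(cv2.findContours(m.astype(np.uint8),0,1)[0],key=cv2.contourArea).reshape(-1,2)+[x0,y0]
    w=px2plane(c,i,h)[:,:2].astype(np.float32); print(cv2.minEnclosingCircle(w), cv2.minAreaRect(w))
E
```

```text
[509.70845404  19.21075056  -1.23431556] -70.72107235294139
[[-0.2 -1.5]
 [ 0.3 -0.7]
 [ 0.6 -0.6]
 [-0.9 -0.4]
 [ 0.2  0.7]
 [ 0.5 -0.7]] [[-0.3 -0.5]
 [-1.   0.7]
 [-0.8 -0.5]
 [ 0.1 -0.5]
 [ 0.4 -0.8]
 [ 0.3 -1.8]]
((354.5488586425781, 312.4005432128906), 41.5545539855957) ((356.41400146484375, 309.0595703125), (82.34654998779297, 73.86571502685547), 34.85196304321289)
((526.4273681640625, 337.18890380859375), 30.444429397583008) ((523.9391479492188, 336.930419921875), (57.73896026611328, 54.77962112426758), 83.9585952758789)
((728.0324096679688, 344.36614990234375), 41.31804275512695) ((723.8380737304688, 344.9864501953125), (80.73014831542969, 73.77125549316406), 72.0986557006836)
```

```bash
cat >> h.py <<'E'
from scipy.spatial.transform import Rotation as Rt
def go(x,y,z,yaw,s=None):
    s=s or state(); R=Rt.from_euler('xyz',s['ee_rot'],degrees=True); G=Rt.from_euler('xyz',[-90,0,yaw],degrees=True)
    dp=R.inv().apply(np.array([x,y,z])-s['ee_pos'])/10; tw=(R.inv()*G).as_rotvec(degrees=True)
    print('t',round(s['time_s'],2),'pos',s['ee_pos'].round(1),'rot',s['ee_rot'].round(2),'w',round(s['gripper_width'],1),'F',s['force'].round(1),'| dpos',dp.round(2).tolist(),'tw',tw.round(1).tolist())
def r2w(x,y,z=0):
    q=np.load('ramp.npy') if __import__('os').path.exists('ramp.npy') else np.load('ramp0.npy')
    c,n=np.cos(q[2]),np.sin(q[2]); return q[0]+c*x-n*y,q[1]+n*x+c*y,z
def w2r(X):
    q=np.load('ramp.npy') if __import__('os').path.exists('ramp.npy') else np.load('ramp0.npy')
    c,n=np.cos(q[2]),np.sin(q[2]); X=np.atleast_2d(X); D=X[:,:2]-q[:2]
    return np.c_[D@[c,n],D@[-n,c],X[:,2]]
def gor(x,y,z,dyaw,s=None):
    "ramp-frame goal; dyaw = tool x rel to ramp x"
    q=np.load('ramp.npy') if __import__('os').path.exists('ramp.npy') else np.load('ramp0.npy')
    a=r2w(x,y,z); s=s or state(); print('ramp-pos',w2r(s['ee_pos']).round(1)[0],'yaw-rel',round((s['ee_rot'][2]-np.degrees(q[2])+180)%360-180,2)); go(*a,np.degrees(q[2])+dyaw,s)
E
python3 -c "
from h import *
go(480,337,260,-6)"
```

```text
t 0.15 pos [ 137.6 -557.9  213.3] rot [ -90.08    0.   -166.14] w 91.1 F [ 0.2 -0.9 -0.4] | dpos [-54.68, -4.56, -78.69] tw [0.0, -160.1, -0.1]
```

```bash
python3 -m pendant '[{"delta_pos":[-54.7,-4.6,-78.7],"twist":[0,-160,0],"grip":100},{"delta_pos":[-54.7,-4.6,-78.7],"twist":[0,-160,0],"grip":100},{"delta_pos":[-54.7,-4.6,-78.7],"twist":[0,-160,0],"grip":100},{"delta_pos":[-54.7,-4.6,-78.7],"twist":[0,-160,0],"grip":100},{"delta_pos":[-54.7,-4.6,-78.7],"twist":[0,-160,0],"grip":100}]'; python3 -c "
from h import *
go(480,337,260,-6);print(state()['qpos'].round(0))"
```

```text
time_s: 0.65
ee_pos: [227.1, -323.1, 225.8]
ee_rot: [-90.0, 0.0, -122.9]
force: [1.0, -0.4, -0.3]
gripper_width: 91.2
t 0.65 pos [ 227.1 -323.1  225.8] rot [-9.0000e+01  2.0000e-02 -1.2288e+02] w 91.2 F [ 1.  -0.4 -0.3] | dpos [-69.16, -3.39, -14.6] tw [-0.0, -116.9, -0.0]
[-57.   1. 109.   0.  69. -24.]
```

```bash
python3 -m pendant '[{"delta_pos":[-69.2,-3.4,-14.6],"twist":[0,-117,0],"grip":100},{"delta_pos":[-69.2,-3.4,-14.6],"twist":[0,-117,0],"grip":100},{"delta_pos":[-69.2,-3.4,-14.6],"twist":[0,-117,0],"grip":100},{"delta_pos":[-69.2,-3.4,-14.6],"twist":[0,-117,0],"grip":100},{"delta_pos":[-69.2,-3.4,-14.6],"twist":[0,-117,0],"grip":100}]'; python3 -c "
from h import *
go(480,337,260,-6);print(state()['qpos'].round(0))"
```

```text
time_s: 1.15
ee_pos: [317.5, -90.5, 238.2]
ee_rot: [-90.0, -0.0, -79.9]
force: [0.9, -0.7, -0.2]
gripper_width: 91.4
t 1.15 pos [317.5 -90.5 238.2] rot [-8.995e+01 -3.000e-02 -7.988e+01] w 91.4 F [ 0.9 -0.7 -0.2] | dpos [-39.23, -2.19, 23.5] tw [-0.0, -73.9, 0.1]
[-18.  -6. 114.  -0.  72. -28.]
```

```bash
python3 -m pendant '[{"delta_pos":[-39.2,-2.2,23.5],"twist":[0,-74,0],"grip":100},{"delta_pos":[-39.2,-2.2,23.5],"twist":[0,-74,0],"grip":100},{"delta_pos":[-39.2,-2.2,23.5],"twist":[0,-74,0],"grip":100},{"delta_pos":[-39.2,-2.2,23.5],"twist":[0,-74,0],"grip":100},{"delta_pos":[-39.2,-2.2,23.5],"twist":[0,-74,0],"grip":100}]'; python3 -c "
from h import *
go(470,337,260,-6)"
```

```text
time_s: 1.65
ee_pos: [407.7, 142.7, 250.0]
ee_rot: [-90.0, -0.0, -36.8]
force: [1.6, -0.1, 0.2]
gripper_width: 91.3
t 1.65 pos [407.7 142.7 250. ] rot [-9.000e+01 -3.000e-02 -3.682e+01] w 91.3 F [ 1.6 -0.1  0.2] | dpos [-6.65, -1.0, 19.29] tw [0.0, -30.8, 0.0]
```

```bash
python3 -m pendant '[{"delta_pos":[-6.7,-1.0,19.3],"twist":[0,-30.8,0],"grip":100},{"delta_pos":[-6.7,-1.0,19.3],"twist":[0,-30.8,0],"grip":100},{"delta_pos":[-6.7,-1.0,19.3],"twist":[0,-30.8,0],"grip":100},{"delta_pos":[-6.7,-1.0,19.3],"twist":[0,-30.8,0],"grip":100},{"delta_pos":[-6.7,-1.0,19.3],"twist":[0,-30.8,0],"grip":100}]'; python3 -c "
from h import *
go(470,337,260,-6);grab('wrist','w1');go(470,337,260,-6)"
```

```text
time_s: 2.15
ee_pos: [472.1, 339.7, 258.6]
ee_rot: [-89.9, 0.0, -6.1]
force: [-0.1, 0.1, 0.1]
gripper_width: 91.1
t 2.15 pos [472.1 339.7 258.6] rot [-8.991e+01  1.000e-02 -6.150e+00] w 91.1 F [-0.1  0.1  0.1] | dpos [-0.18, -0.14, -0.29] tw [-0.1, -0.1, -0.0]
t 2.2 pos [471.4 337.6 258.6] rot [-9.002e+01  6.000e-02 -6.270e+00] w 90.9 F [ 0.5 -0.8  0.3] | dpos [-0.13, -0.14, -0.07] tw [0.0, -0.3, -0.1]
```

View pics/w1.png

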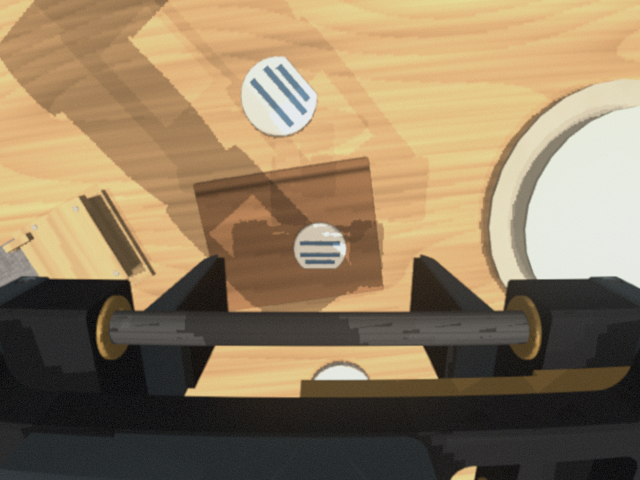

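The wrist view shows the plaque on the board at about (320,246), with its flat edge facing down at (320,268). The stripes run nearly parallel to the jaw axis. I'll measure its centre and angle.

```bash
cat > disc.py <<'E'
from h import *
def fit(tag,box,h,thr=105,sat=60):
    p,d,i=load(tag); x0,y0,x1,y1=box
    c=p[y0:y1,x0:x1].astype(int); hsv=cv2.cvtColor(p,cv2.COLOR_RGB2HSV)[y0:y1,x0:x1]
    m=((hsv[...,1]<sat)&(hsv[...,2]>thr)).astype(np.uint8)
    k=max(cv2.findContours(m,0,cv2.CHAIN_APPROX_NONE)[0],key=cv2.contourArea)
    w=px2plane(k.reshape(-1,2)+[x0,y0],i,h)[:,:2]
    from scipy.optimize import least_squares
    def f(q):
        D=w-q[:2]; r=np.hypot(*D.T); a=D@[np.cos(q[2]),np.sin(q[2])]
        # signed dist: flat at 0.8R, R free
        return np.maximum(r-q[3], a-0.8*q[3])
    best=None
    for a0 in np.arange(-3,3.2,.5):
        o=least_squares(f,[*w.mean(0),a0,30],loss='soft_l1',f_scale=1.)
        if best is None or o.cost<best.cost: best=o
    q=best.x; print('disc',q[:2].round(1),'phi',np.degrees(q[2]).round(2),'R',q[3].round(1),'rms',np.sqrt(np.mean(best.fun**2)).round(2),len(w))
    return q
E
python3 - <<'E'
from disc import *
fit('w1',(285,215,355,280),22)
fit('scene0',(440,215,488,252),22,85)
p,d,i=load('w1')
print(px2w([(300,250),(320,237),(360,260),(120,200),(60,215)],i,d).round(1))
cv2.imwrite('pics/w1c.png',cv2.resize(p[200:290,270:370,::-1],None,fx=6,fy=6,interpolation=cv2.INTER_CUBIC))
E
```

```text
disc [524.  336.2] phi -6.71 R 29.4 rms 0.38 144
disc [527.3 336.8] phi -7.61 R 29.8 rms 0.74 70
[[524.3 313.7  21.6]
 [511.4 338.1  21.6]
 [547.2 381.8  11.9]
 [447.  105.6  -2.2]
 [449.   65.9  52.7]]
```

View pics/w1c.png

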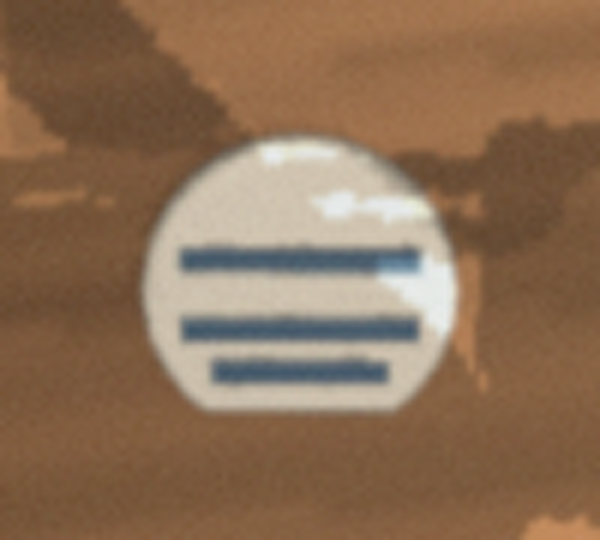

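The crop confirms target B: flat edge down, radius about 30, height 22. I'll descend over it.

```bash
python3 -c "
from h import *
go(525,336.5,50,-6.5)"
```

```text
t 2.2 pos [471.4 337.6 258.6] rot [-9.002e+01  6.000e-02 -6.270e+00] w 90.9 F [ 0.5 -0.8  0.3] | dpos [5.36, 20.85, 0.49] tw [0.0, 0.2, -0.1]
```

```bash
python3 -m pendant '[{"delta_pos":[5.4,4.5,0.5],"twist":[0,0.2,0],"grip":100},{"delta_pos":[5.4,9.0,0.5],"twist":[0,0.2,0],"grip":100},{"delta_pos":[5.4,13.5,0.5],"twist":[0,0.2,0],"grip":100},{"delta_pos":[5.4,18.0,0.5],"twist":[0,0.2,0],"grip":100},{"delta_pos":[5.4,20.8,0.5],"twist":[0,0.2,0],"grip":100}]'; python3 -c "
from h import *
go(525,336.5,15,-6.5)"
```

```text
time_s: 2.7
ee_pos: [522.6, 330.4, 47.9]
ee_rot: [-90.3, 0.3, -6.7]
force: [0.3, 0.2, -0.3]
gripper_width: 91.0
t 2.7 pos [522.6 330.4  47.9] rot [-90.29   0.32  -6.74] w 91.0 F [ 0.3  0.2 -0.3] | dpos [0.18, 3.28, 0.65] tw [0.3, -0.2, -0.3]
```

```bash
python3 -m pendant '[{"delta_pos":[0,0,0],"twist":[0,0,0],"grip":100},{"delta_pos":[0,0,0],"twist":[0,0,0],"grip":100},{"delta_pos":[0,0.7,0],"twist":[0,0,0],"grip":100},{"delta_pos":[0,1.4,0],"twist":[0,0,0],"grip":100},{"delta_pos":[0,2.0,0],"twist":[0,0,0],"grip":100}]'; python3 -c "
from h import *
go(525,336.5,15,-6.5)"
```

```text
time_s: 3.2
ee_pos: [525.7, 333.9, 32.7]
ee_rot: [-89.9, -0.1, -6.6]
force: [0.5, 0.2, 0.2]
gripper_width: 91.0
t 3.2 pos [525.7 333.9  32.7] rot [-89.93  -0.1   -6.63] w 91.0 F [0.5 0.2 0.2] | dpos [-0.1, 1.77, 0.25] tw [-0.1, -0.1, 0.1]
```

```bash
python3 -m pendant '[{"delta_pos":[0,0.8,0.1],"twist":[0,0,0],"grip":100},{"delta_pos":[0,1.4,0.2],"twist":[0,0,0],"grip":100},{"delta_pos":[0,1.5,0.2],"twist":[0,0,0],"grip":100},{"delta_pos":[0,1.5,0.2],"twist":[0,0,0],"grip":100},{"delta_pos":[0,1.5,0.2],"twist":[0,0,0],"grip":100}]'; python3 -c "
from h import *
go(525,336.5,15,-6.5)"
```

```text
time_s: 3.7
ee_pos: [525.6, 335.8, 17.0]
ee_rot: [-90.0, -0.0, -6.6]
force: [0.3, -1.2, 0.0]
gripper_width: 91.3
t 3.7 pos [525.6 335.8  17. ] rot [-8.999e+01 -2.000e-02 -6.630e+00] w 91.3 F [ 0.3 -1.2  0. ] | dpos [-0.07, 0.2, 0.07] tw [-0.0, -0.1, 0.0]
```

```bash
python3 -m pendant '[{"delta_pos":[0,0.2,0],"twist":[0,0,0],"grip":72},{"delta_pos":[0,0.2,0],"twist":[0,0,0],"grip":68},{"delta_pos":[0,0.2,0],"twist":[0,0,0],"grip":60},{"delta_pos":[0,0.2,0],"twist":[0,0,0],"grip":50},{"delta_pos":[0,0.2,0],"twist":[0,0,0],"grip":50}]' 10;  python3 -m pendant '[{"delta_pos":[0,0,0],"twist":[0,0,0],"grip":50},{"delta_pos":[0,0,0],"twist":[0,0,0],"grip":50},{"delta_pos":[0,-0.3,0],"twist":[0,0,0],"grip":50},{"delta_pos":[0,-0.8,0],"twist":[0,0,0],"grip":50},{"delta_pos":[0,-1.5,0],"twist":[0,0,0],"grip":50}]' 10; python3 -c "
from h import *
go(525,336.5,150,-6.5)
grab('wrist','w2')"
```

```text
time_s: 4.2
ee_pos: [525.5, 335.6, 15.0]
ee_rot: [-90.0, -0.0, -6.6]
force: [0.1, -0.1, 0.2]
gripper_width: 59.1
time_s: 4.7
ee_pos: [525.3, 335.5, 30.1]
ee_rot: [-90.0, 0.0, -6.6]
force: [0.9, 0.5, -1.2]
gripper_width: 59.3
t 4.7 pos [525.3 335.5  30.1] rot [-9.003e+01  3.000e-02 -6.630e+00] w 59.3 F [ 0.9  0.5 -1.2] | dpos [-0.04, -11.99, 0.09] tw [0.0, -0.1, -0.0]
```

View pics/w2.png

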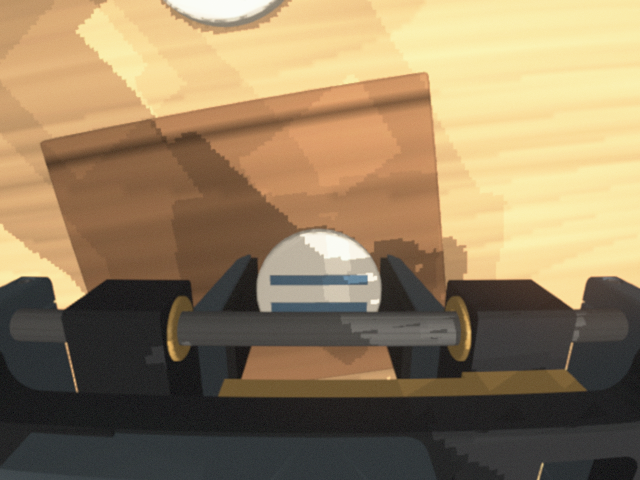

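The plaque is held: opening 59.3 mm, at about (318,285) between the fingers. I'll lift it and carry it towards the ramp.

```bash
python3 -m pendant '[{"delta_pos":[0,-3,0],"twist":[0,0,0],"grip":50},{"delta_pos":[0,-8,0],"twist":[0,0,0],"grip":50},{"delta_pos":[0,-13,0],"twist":[0,0,0],"grip":50},{"delta_pos":[0,-18,0],"twist":[0,0,0],"grip":50},{"delta_pos":[0,-22,0],"twist":[0,0,0],"grip":50}]'; python3 -c "
from h import *
print(r2w(20,60))
gor(20,60,260,90)"
```

```text
time_s: 5.25
ee_pos: [525.7, 335.8, 253.9]
ee_rot: [-89.9, -0.2, -6.6]
force: [0.1, 0.4, -0.5]
gripper_width: 58.7
(np.float64(572.9471458914202), np.float64(20.14233710593944), 0)
ramp-pos [-293.6  119.7  253.9] yaw-rel 64.09
t 5.25 pos [525.7 335.8 253.9] rot [-89.86  -0.18  -6.63] w 58.7 F [ 0.1  0.4 -0.5] | dpos [8.34, -0.66, -30.81] tw [-0.1, -25.9, 0.2]
```

```bash
python3 -m pendant '[{"delta_pos":[0.8,0,-2.5],"twist":[0,-3,0],"grip":50},{"delta_pos":[1.6,0,-6],"twist":[0,-6,0],"grip":50},{"delta_pos":[2.6,0,-10],"twist":[0,-10,0],"grip":50},{"delta_pos":[3.6,0,-14],"twist":[0,-13,0],"grip":50},{"delta_pos":[4.8,0,-18],"twist":[0,-16,0],"grip":50}]';python3 -c "
from h import *
gor(20,60,260,90)"
```

```text
time_s: 5.75
ee_pos: [552.1, 149.9, 250.5]
ee_rot: [-90.0, -0.0, 9.5]
force: [0.3, 0.7, 0.1]
gripper_width: 58.7
ramp-pos [-109.3   83.1  250.5] yaw-rel 80.25
t 5.75 pos [552.1 149.9 250.5] rot [-9.00e+01 -5.00e-02  9.53e+00] w 58.7 F [0.3 0.7 0.1] | dpos [-0.09, -0.95, -13.14] tw [0.0, -9.7, 0.0]
```

```bash
python3 -m pendant '[{"delta_pos":[0,-0.3,-4],"twist":[0,-3,0],"grip":50},{"delta_pos":[0,-0.6,-8],"twist":[0,-6,0],"grip":50},{"delta_pos":[0,-0.9,-11],"twist":[0,-9.7,0],"grip":50},{"delta_pos":[-0.1,-0.9,-12.8],"twist":[0,-9.7,0],"grip":50},{"delta_pos":[-0.1,-0.9,-13.1],"twist":[0,-9.7,0],"grip":50}]';python3 -m pendant '[{"delta_pos":[0,0,0],"twist":[0,0,0],"grip":50},{"delta_pos":[0,0,0],"twist":[0,0,0],"grip":50},{"delta_pos":[0,0,0],"twist":[0,0,0],"grip":50},{"delta_pos":[0,0,0],"twist":[0,0,0],"grip":50},{"delta_pos":[0,0,0],"twist":[0,0,0],"grip":50}]';python3 -c "
from h import *
grab('wrist','w3');gor(-48,0,100,90)"
```

```text
time_s: 6.25
ee_pos: [572.8, 19.9, 259.4]
ee_rot: [-90.0, -0.0, 18.9]
force: [0.6, -0.0, -1.0]
gripper_width: 59.2
time_s: 6.75
ee_pos: [572.6, 22.6, 258.9]
ee_rot: [-90.0, 0.0, 19.1]
force: [-0.2, -0.3, -0.8]
gripper_width: 59.0
ramp-pos [ 17.8  60.5 258.9] yaw-rel 89.84
t 6.8 pos [572.6  22.4 258.9] rot [-90.     0.    19.11] w 59.1 F [ 0.3 -0.4 -0.8] | dpos [-6.06, 15.89, 6.56] tw [0.0, -0.2, -0.0]
```

View pics/w3.png

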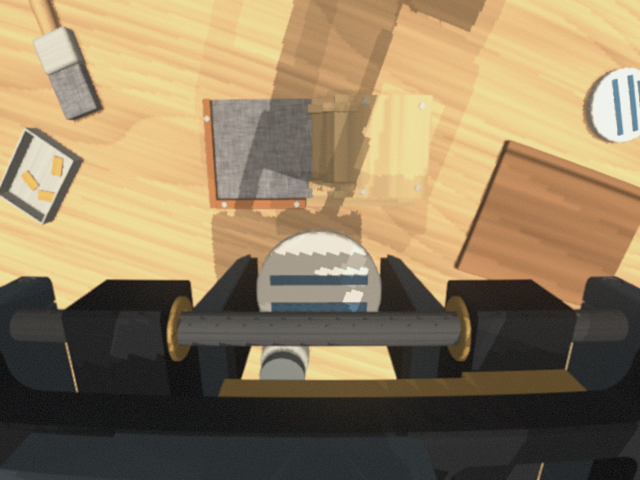

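```bash
python3 - <<'E'
from h import *
p,d,i=load('w3')
q=np.load('ramp0.npy')
im=cv2.resize(p[85:215,195:440,::-1],None,fx=3.2,fy=3.2,interpolation=cv2.INTER_CUBIC)
for X in [(-95,-50,52),(-95,50,52),(130,-50,12),(130,57,12),(23,-50,12),(0,-34,60),(0,34,60),(30,57,24),(138,-50,20),(-95,67,9),(138,67,24),(0,-34,52),(0,34,52)]:
    u=(w2px([r2w(*X)],i)[0]+.5-[195,85])*3.2-.5
    print(X,u.round(0)); cv2.circle(im,tuple(u.round().astype(int).tolist()),2,(0,0,255),-1)
cv2.imwrite('pics/w3c.png',im)
E
```

```text
(-95, -50, 52) [767.  34.]
(-95, 50, 52) [746. 361.]
(130, -50, 12) [58. 48.]
(130, 57, 12) [ 78. 364.]
(23, -50, 12) [378.  44.]
(0, -34, 60) [453.  85.]
(0, 34, 60) [452. 314.]
(30, 57, 24) [359. 368.]
(138, -50, 20) [27. 46.]
(-95, 67, 9) [709. 388.]
(138, 67, 24) [ 48. 398.]
(0, -34, 52) [452.  87.]
(0, 34, 52) [450. 311.]
```

View pics/w3c.png

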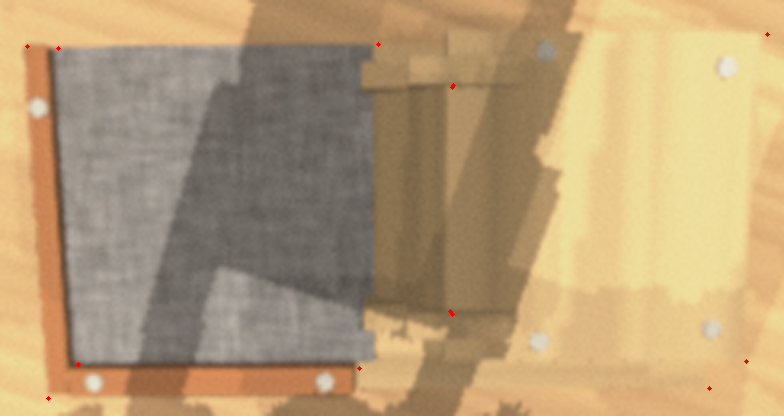

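```bash
python3 - <<'E'
from h import *
from scipy.optimize import least_squares
p,d,i=load('w3'); q0=np.load('ramp0.npy')
P=[((-95,-50,52),(757,34)),((-95,50,52),(744,358)),((130,-50,12),(52,49)),((138,-50,20),(25,46)),((130,57,24),(70,367)),((30,57,24),(355,367)),((30,67,24),(354,391)),((138,67,24),(49,396)),((0,-34,52),(446,87)),((0,34,52),(446,310)),((23,-30,12),(373,96))]
def W(q,X):
    c,n=np.cos(q[2]),np.sin(q[2]); X=np.array(X,float)
    return np.c_[q[0]+c*X[:,0]-n*X[:,1],q[1]+n*X[:,0]+c*X[:,1],X[:,2]]
f=lambda q:(w2px(W(q,[a for a,_ in P]),i)-(np.array([b for _,b in P])/3.2+[195,85]-.35)).ravel()
o=least_squares(f,q0,loss='soft_l1',f_scale=.5,x_scale=[1,1,.01]);print(o.x,np.degrees(o.x[2]),o.fun.reshape(-1,2).round(1).tolist()); np.save('ramp.npy',o.x)
gor(-48,0,100,90)
E
```

```text
[509.67535889  17.66713551  -1.23116606] -70.54061888829598 [[1.5, -1.0], [-0.6, 0.1], [0.4, -0.5], [-0.8, -0.1], [-1.4, 0.7], [0.1, -0.0], [0.5, 1.4], [-1.3, 0.6], [0.3, -0.6], [0.1, -0.2], [0.2, 2.8]]
ramp-pos [ 16.5  61.  258.9] yaw-rel 89.65
t 6.8 pos [572.6  22.4 258.9] rot [-90.     0.    19.11] w 59.1 F [ 0.3 -0.4 -0.8] | dpos [-6.13, 15.89, 6.41] tw [0.0, -0.3, -0.0]
```

```bash
python3 -m pendant '[{"delta_pos":[-1.5,3,1.5],"twist":[0,-0.3,0],"grip":50},{"delta_pos":[-3,7,3.2],"twist":[0,-0.3,0],"grip":50},{"delta_pos":[-5,11,5.3],"twist":[0,-0.3,0],"grip":50},{"delta_pos":[-6.1,14.5,6.4],"twist":[0,-0.3,0],"grip":50},{"delta_pos":[-6.1,16,6.4],"twist":[0,-0.3,0],"grip":50}]';python3 -m pendant '[{"delta_pos":[0,0,0],"twist":[0,0,0],"grip":50},{"delta_pos":[0,0,0],"twist":[0,0,0],"grip":50},{"delta_pos":[0,1,0],"twist":[0,0,0],"grip":50},{"delta_pos":[0,2,0],"twist":[0,0,0],"grip":50},{"delta_pos":[0,2.5,0],"twist":[0,0,0],"grip":50}]';python3 -c "
from h import *
gor(-48,0,55.5,90)"
```

```text
time_s: 7.3
ee_pos: [489.5, 63.1, 95.9]
ee_rot: [-89.9, 0.4, 19.4]
force: [0.3, -0.3, -0.3]
gripper_width: 58.8
time_s: 7.8
ee_pos: [493.9, 62.3, 73.2]
ee_rot: [-90.0, 0.0, 19.4]
force: [-0.5, 0.3, 0.0]
gripper_width: 59.3
ramp-pos [-47.3   0.   73.2] yaw-rel 89.89
t 7.8 pos [493.9  62.3  73.2] rot [-8.999e+01  4.000e-02  1.935e+01] w 59.3 F [-0.5  0.3  0. ] | dpos [-0.0, 1.77, 0.07] tw [-0.0, -0.1, -0.0]
```

Down gently, watching for contact.

```bash
python3 -m pendant '[{"delta_pos":[0,0.5,0],"twist":[0,0,0],"grip":50},{"delta_pos":[0,0.9,0],"twist":[0,0,0],"grip":50},{"delta_pos":[0,1.2,0],"twist":[0,0,0],"grip":50},{"delta_pos":[0,1.4,0],"twist":[0,0,0],"grip":50},{"delta_pos":[0,1.5,0],"twist":[0,0,0],"grip":50}]';python3 -m pendant '[{"delta_pos":[0,0,0],"twist":[0,0,0],"grip":50},{"delta_pos":[0,0,0],"twist":[0,0,0],"grip":50},{"delta_pos":[0,0.1,0],"twist":[0,0,0],"grip":50},{"delta_pos":[0,0.1,0],"twist":[0,0,0],"grip":50},{"delta_pos":[0,0.2,0],"twist":[0,0,0],"grip":50}]';python3 -c "
from h import *
gor(-48,0,55,90)"
```

```text
time_s: 8.3
ee_pos: [494.2, 62.4, 58.8]
ee_rot: [-90.0, 0.0, 19.4]
force: [0.2, -0.7, -0.5]
gripper_width: 58.8
time_s: 8.8
ee_pos: [494.3, 62.5, 57.0]
ee_rot: [-90.0, -0.0, 19.4]
force: [0.5, 0.2, -1.4]
gripper_width: 59.2
ramp-pos [-47.4   0.4  57. ] yaw-rel 89.91
t 8.8 pos [494.3  62.5  57. ] rot [-9.001e+01 -2.000e-02  1.937e+01] w 59.2 F [ 0.5  0.2 -1.4] | dpos [-0.04, 0.2, 0.06] tw [0.0, -0.1, 0.0]
```

```bash
python3 -m pendant '[{"delta_pos":[0,0.1,0],"twist":[0,0,0],"grip":50},{"delta_pos":[0,0.15,0],"twist":[0,0,0],"grip":50},{"delta_pos":[0,0.2,0],"twist":[0,0,0],"grip":50},{"delta_pos":[0,0.2,0],"twist":[0,0,0],"grip":50},{"delta_pos":[0,0.2,0],"twist":[0,0,0],"grip":50}]';python3 -c "
from h import *
gor(-48,0,55,90)"
```

```text
time_s: 9.3
ee_pos: [494.1, 62.4, 55.0]
ee_rot: [-90.0, -0.0, 19.4]
force: [-0.6, 0.1, -0.4]
gripper_width: 59.3
ramp-pos [-47.4   0.3  55. ] yaw-rel 89.91
t 9.3 pos [494.1  62.4  55. ] rot [-90.01  -0.    19.37] w 59.3 F [-0.6  0.1 -0.4] | dpos [-0.03, 0.0, 0.06] tw [0.0, -0.1, 0.0]
```

```bash
python3 -m pendant '[{"delta_pos":[0,0.05,0],"twist":[0,0,0],"grip":50},{"delta_pos":[0,0.1,0],"twist":[0,0,0],"grip":50},{"delta_pos":[0,0.1,0],"twist":[0,0,0],"grip":50},{"delta_pos":[0,0.1,0],"twist":[0,0,0],"grip":50},{"delta_pos":[0,0.1,0],"twist":[0,0,0],"grip":50}]';python3 -c "
from h import *
gor(-48,0,55,90)"
```

```text
time_s: 9.8
ee_pos: [494.2, 62.4, 54.9]
ee_rot: [-90.0, -0.0, 19.4]
force: [-2.1, -0.5, 7.1]
gripper_width: 59.3
ramp-pos [-47.4   0.3  54.9] yaw-rel 89.91
t 9.8 pos [494.2  62.4  54.9] rot [-9.001e+01 -2.000e-02  1.937e+01] w 59.3 F [-2.1 -0.5  7.1] | dpos [-0.03, -0.01, 0.06] tw [0.0, -0.1, 0.0]
```

```bash
python3 -m pendant '[{"delta_pos":[0,-0.08,0],"twist":[0,0,0],"grip":50},{"delta_pos":[0,-0.08,0],"twist":[0,0,0],"grip":68},{"delta_pos":[0,-0.08,0],"twist":[0,0,0],"grip":72},{"delta_pos":[0,-0.08,0],"twist":[0,0,0],"grip":74},{"delta_pos":[0,-0.08,0],"twist":[0,0,0],"grip":74}]';python3 -m pendant '[{"delta_pos":[0,-1,0],"twist":[0,0,0],"grip":74},{"delta_pos":[0,-3,0],"twist":[0,0,0],"grip":74},{"delta_pos":[0,-6,0],"twist":[0,0,0],"grip":74},{"delta_pos":[0,-9,0],"twist":[0,0,0],"grip":74},{"delta_pos":[0,-9,0],"twist":[0,0,0],"grip":74}]';python3 -c "
from h import *
gor(-112,0,100,0)
grab('side','s4');grab('wrist','w4')"
```

```text
time_s: 10.3
ee_pos: [494.1, 62.4, 54.6]
ee_rot: [-90.0, 0.0, 19.4]
force: [0.2, -0.1, 0.7]
gripper_width: 67.2
time_s: 10.8
ee_pos: [497.1, 62.7, 149.3]
ee_rot: [-90.1, -0.5, 19.4]
force: [0.8, -0.3, -0.3]
gripper_width: 67.6
ramp-pos [-46.7   3.2 149.3] yaw-rel 89.91
t 10.8 pos [497.1  62.7 149.3] rot [-90.13  -0.53  19.37] w 67.6 F [ 0.8 -0.3 -0.3] | dpos [-0.37, 4.91, 6.54] tw [-0.3, 89.9, 0.5]
```

View pics/w4.png

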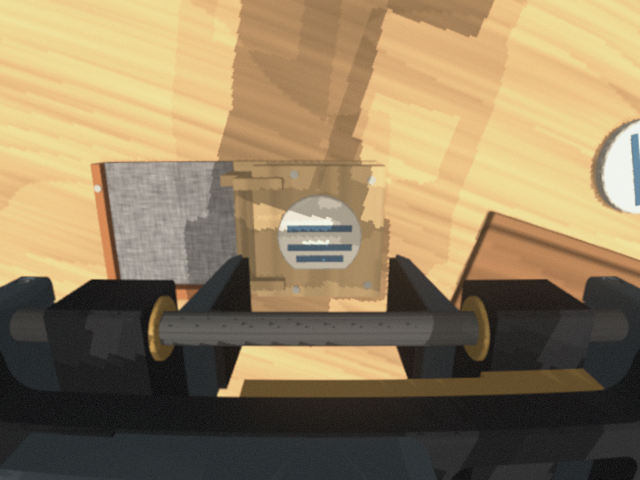

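View pics/s4.png

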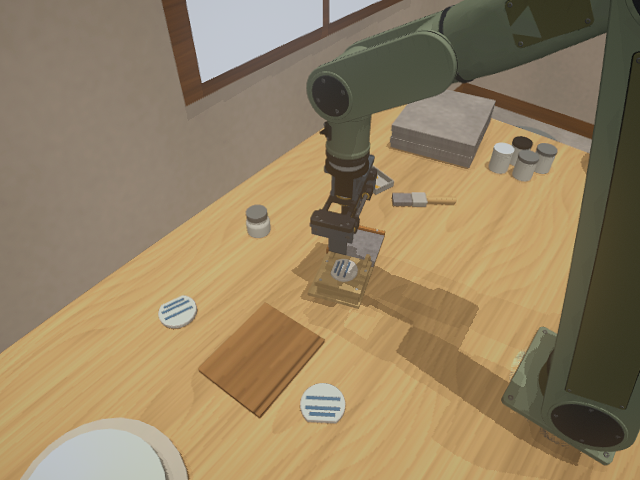

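The plaque lies foot-down and centred on the deck at about (320,233), with its flat edge facing the fence. I'll turn the gripper so both fingers can push from uphill.

```bash
python3 -m pendant '[{"delta_pos":[0,0,1],"twist":[0,8,0],"grip":60},{"delta_pos":[0,0,2.5],"twist":[0,16,0],"grip":40},{"delta_pos":[-0.3,1,4],"twist":[0,25,0],"grip":28},{"delta_pos":[-0.3,2,5.5],"twist":[0,33,0],"grip":28},{"delta_pos":[-0.3,3,6.5],"twist":[0,42,0],"grip":28}]';python3 -m pendant '[{"delta_pos":[0,0,0],"twist":[0,48,0],"grip":28},{"delta_pos":[0,0,0],"twist":[0,48,0],"grip":28},{"delta_pos":[0,0,0],"twist":[0,48,0],"grip":28},{"delta_pos":[0,0,0],"twist":[0,48,0],"grip":28},{"delta_pos":[0,0,0],"twist":[0,48,0],"grip":28}]';python3 -c "
from h import *
gor(-110,0,55,0)"
```

```text
time_s: 11.4
ee_pos: [468.2, 123.2, 113.1]
ee_rot: [-90.1, 0.1, -22.6]
force: [0.3, 0.5, -0.2]
gripper_width: 30.2
time_s: 11.9
ee_pos: [468.6, 122.5, 113.3]
ee_rot: [-90.2, 0.0, -65.5]
force: [-0.4, 0.1, -0.3]
gripper_width: 25.3
ramp-pos [-112.6   -3.8  113.3] yaw-rel 4.99
t 11.9 pos [468.6 122.5 113.3] rot [-9.019e+01  3.000e-02 -6.555e+01] w 25.3 F [-0.4  0.1 -0.3] | dpos [0.29, 5.83, 0.37] tw [0.2, 5.0, -0.0]
```

```bash
python3 -m pendant '[{"delta_pos":[0,1,0.3],"twist":[0,5,0],"grip":28},{"delta_pos":[0,2.5,0.3],"twist":[0,5,0],"grip":28},{"delta_pos":[0,4,0.3],"twist":[0,5,0],"grip":28},{"delta_pos":[0,5.2,0.3],"twist":[0,5,0],"grip":28},{"delta_pos":[0,5.7,0.3],"twist":[0,5,0],"grip":28}]';python3 -m pendant '[{"delta_pos":[0,0,0],"twist":[0,0,0],"grip":28},{"delta_pos":[0,0,0],"twist":[0,0,0],"grip":28},{"delta_pos":[0,0,0],"twist":[0,0,0],"grip":28},{"delta_pos":[0.3,0,0],"twist":[0,0,0],"grip":28},{"delta_pos":[0.6,0,0],"twist":[0,0,0],"grip":28}]';python3 -c "
from h import *
gor(-90,0,55,0)"
```

```text
time_s: 12.4
ee_pos: [470.6, 123.6, 55.6]
ee_rot: [-90.3, 0.0, -70.2]
force: [-0.3, 0.3, 0.2]
gripper_width: 25.3
time_s: 12.9
ee_pos: [474.8, 118.3, 58.1]
ee_rot: [-90.0, -0.0, -70.2]
force: [0.4, 0.3, -0.1]
gripper_width: 25.5
ramp-pos [-106.5    0.6   58.1] yaw-rel 0.36
t 12.9 pos [474.8 118.3  58.1] rot [-8.995e+01 -2.000e-02 -7.018e+01] w 25.5 F [ 0.4  0.3 -0.1] | dpos [1.65, 0.31, -0.07] tw [-0.0, 0.4, 0.0]
```

```bash
python3 -m pendant '[{"delta_pos":[0.6,0.2,0],"twist":[0,0.4,0],"grip":28},{"delta_pos":[1.1,0.3,0],"twist":[0,0.4,0],"grip":28},{"delta_pos":[1.5,0.3,0],"twist":[0,0.4,0],"grip":28},{"delta_pos":[1.9,0.3,0],"twist":[0,0.4,0],"grip":28},{"delta_pos":[2.3,0.3,0],"twist":[0,0.4,0],"grip":28}]';python3 -m pendant '[{"delta_pos":[0.5,0,0],"twist":[0,0,0],"grip":28},{"delta_pos":[1,0,0],"twist":[0,0,0],"grip":28},{"delta_pos":[1.5,0,0],"twist":[0,0,0],"grip":28},{"delta_pos":[2,0,0],"twist":[0,0,0],"grip":28},{"delta_pos":[2.5,0,0],"twist":[0,0,0],"grip":28}]';python3 -c "
from h import *
gor(-52,0,55,0);grab('side','s5');p,d,i=load('s5');cv2.imwrite('pics/s5.png',cv2.resize(p[200:320,280:420,::-1],None,fx=5,fy=5))"
```

```text
time_s: 13.4
ee_pos: [482.4, 96.4, 54.7]
ee_rot: [-90.0, 0.0, -70.6]
force: [-0.0, -0.2, -1.2]
gripper_width: 25.3
time_s: 13.9
ee_pos: [490.8, 72.8, 54.8]
ee_rot: [-90.0, -0.0, -70.6]
force: [0.4, 0.2, 0.5]
gripper_width: 25.4
ramp-pos [-58.3   0.5  54.8] yaw-rel -0.06
t 13.9 pos [490.8  72.8  54.8] rot [-9.00e+01 -1.00e-02 -7.06e+01] w 25.4 F [0.4 0.2 0.5] | dpos [0.63, -0.02, -0.05] tw [-0.0, -0.1, 0.0]
```

View pics/s5.png

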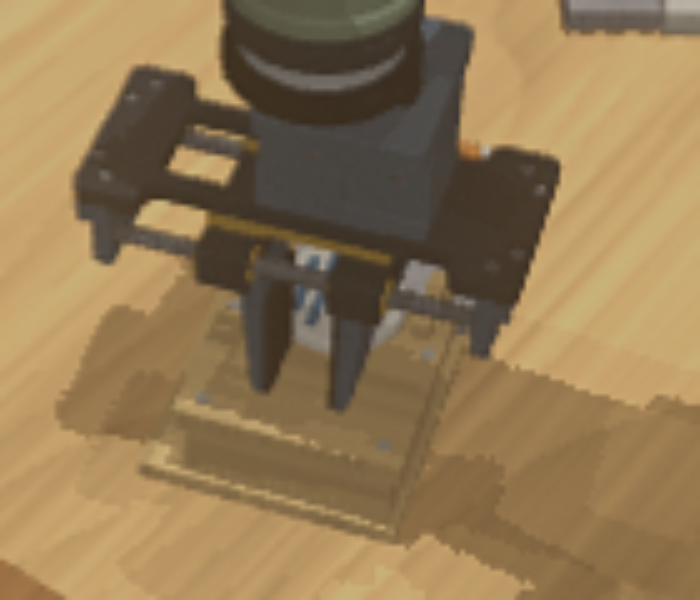

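The fingers are pushing the plaque squarely towards the crest, with the disc just beyond the fingers at about (350,310) in the crop. I'll continue slowly.

```bash
python3 -m pendant '[{"delta_pos":[0.2,0,0],"twist":[0,0,0],"grip":28},{"delta_pos":[0.4,0,0],"twist":[0,0,0],"grip":28},{"delta_pos":[0.6,0,0],"twist":[0,0,0],"grip":28},{"delta_pos":[0.8,0,0],"twist":[0,0,0],"grip":28},{"delta_pos":[1.0,0,0],"twist":[0,0,0],"grip":28}]';python3 -m pendant '[{"delta_pos":[0.2,0,0],"twist":[0,0,0],"grip":28},{"delta_pos":[0.4,0,0],"twist":[0,0,0],"grip":28},{"delta_pos":[0.6,0,0],"twist":[0,0,0],"grip":28},{"delta_pos":[0.7,0,0],"twist":[0,0,0],"grip":28},{"delta_pos":[0.8,0,0],"twist":[0,0,0],"grip":28}]';python3 -c "
from h import *
gor(-42,0,55,0);p,d,i=grab('side','s6');cv2.imwrite('pics/s6.png',cv2.resize(p[200:320,280:420,::-1],None,fx=5,fy=5));grab('scene','c6');p,d,i=load('c6');cv2.imwrite('pics/c6.png',cv2.resize(p[150:270,240:390,::-1],None,fx=5,fy=5))"
```

```text
time_s: 14.45
ee_pos: [493.9, 63.6, 54.7]
ee_rot: [-90.0, -0.0, -70.6]
force: [0.7, 0.2, 0.8]
gripper_width: 25.9
time_s: 14.95
ee_pos: [496.6, 56.1, 54.7]
ee_rot: [-90.0, -0.0, -70.6]
force: [-0.8, 0.0, 0.6]
gripper_width: 25.7
ramp-pos [-40.6   0.5  54.7] yaw-rel -0.06
t 14.95 pos [496.6  56.1  54.7] rot [-90.   -0.  -70.6] w 25.7 F [-0.8  0.   0.6] | dpos [-0.14, -0.03, -0.05] tw [0.0, -0.1, 0.0]
```

View pics/s6.png

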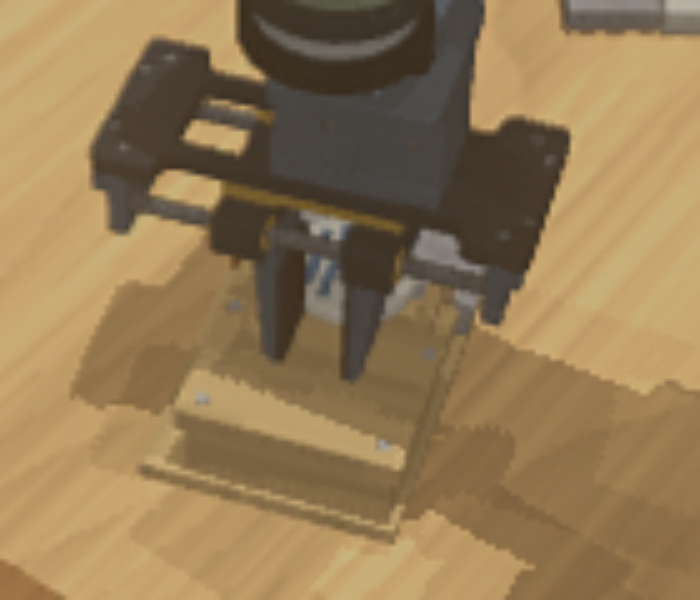

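View pics/c6.png

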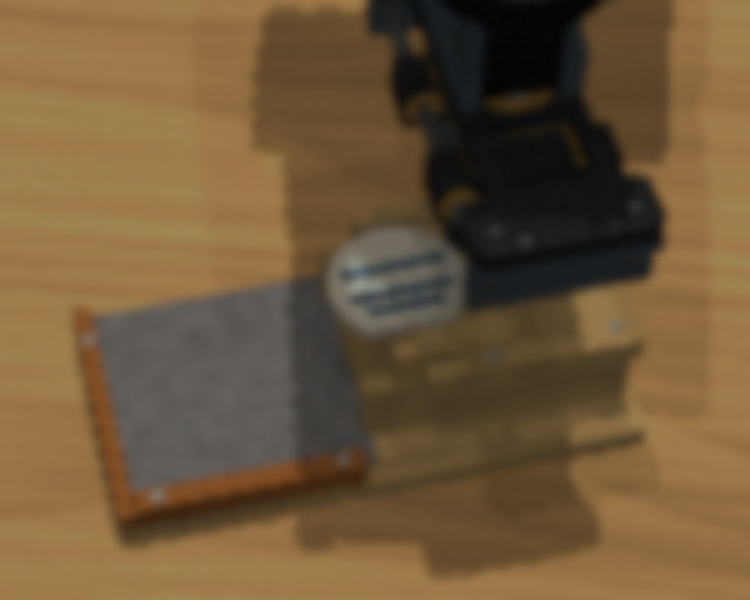

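The scene view shows the plaque still level, overhanging the crest at about (397,280) in the crop. I'll push on a few mm at a time.

```bash
python3 -m pendant '[{"delta_pos":[0.1,0,0],"twist":[0,0,0],"grip":28},{"delta_pos":[0.2,0,0],"twist":[0,0,0],"grip":28},{"delta_pos":[0.3,0,0],"twist":[0,0,0],"grip":28},{"delta_pos":[0.4,0,0],"twist":[0,0,0],"grip":28},{"delta_pos":[0.5,0,0],"twist":[0,0,0],"grip":28}]';python3 -c "
from h import *
grab('scene','c7');p,d,i=load('c7');cv2.imwrite('pics/c7.png',cv2.resize(p[150:270,240:390,::-1],None,fx=5,fy=5))
gor(-38,0,55,0)"
```

```text
time_s: 15.55
ee_pos: [498.2, 51.4, 54.7]
ee_rot: [-90.0, -0.0, -70.6]
force: [-0.1, 0.1, 0.5]
gripper_width: 25.5
ramp-pos [-35.5   0.5  54.8] yaw-rel -0.06
t 15.6 pos [498.3  51.3  54.8] rot [-9.00e+01 -1.00e-02 -7.06e+01] w 25.8 F [-0.8  0.5  0.2] | dpos [-0.25, -0.02, -0.05] tw [-0.0, -0.1, 0.0]
```

View pics/c7.png

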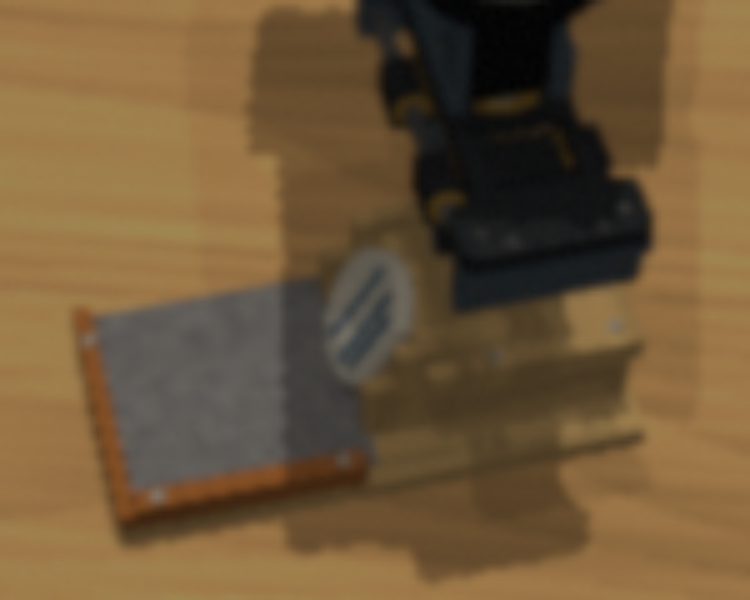

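The plaque slipped over and now stands leaning on the slope, at about (368,315) in the crop. Next I'll narrow the fingers, raise them slightly and push the top edge downhill.

```bash
python3 -m pendant '[{"delta_pos":[0,-0.2,0],"twist":[0,0,0],"grip":22},{"delta_pos":[0,-0.4,0],"twist":[0,0,0],"grip":12},{"delta_pos":[0.4,-0.4,0],"twist":[0,0,0],"grip":12},{"delta_pos":[0.8,-0.4,0],"twist":[0,0,0],"grip":12},{"delta_pos":[1.2,-0.4,0],"twist":[0,0,0],"grip":12}]';python3 -m pendant '[{"delta_pos":[0.4,0,0],"twist":[0,0,0],"grip":12},{"delta_pos":[0.8,0,0],"twist":[0,0,0],"grip":12},{"delta_pos":[1.2,0,0],"twist":[0,0,0],"grip":12},{"delta_pos":[1.5,0,0],"twist":[0,0,0],"grip":12},{"delta_pos":[1.8,0,0],"twist":[0,0,0],"grip":12}]';python3 -c "
from h import *
grab('scene','c8');p,d,i=load('c8');cv2.imwrite('pics/c8.png',cv2.resize(p[150:270,240:390,::-1],None,fx=5,fy=5))
gor(20,0,58,0)"
```

```text
time_s: 16.1
ee_pos: [502.4, 39.8, 58.7]
ee_rot: [-90.0, -0.0, -70.6]
force: [1.0, 0.2, -0.3]
gripper_width: 11.0
time_s: 16.6
ee_pos: [508.3, 22.9, 58.7]
ee_rot: [-90.0, -0.0, -70.6]
force: [-0.3, 0.4, 0.8]
gripper_width: 10.5
ramp-pos [-5.   0.5 58.8] yaw-rel -0.06
t 16.65 pos [508.5  22.6  58.8] rot [-8.999e+01 -2.000e-02 -7.061e+01] w 11.0 F [-0.1  0.  -0.4] | dpos [2.5, 0.08, -0.05] tw [-0.0, -0.1, 0.0]
```

View pics/c8.png

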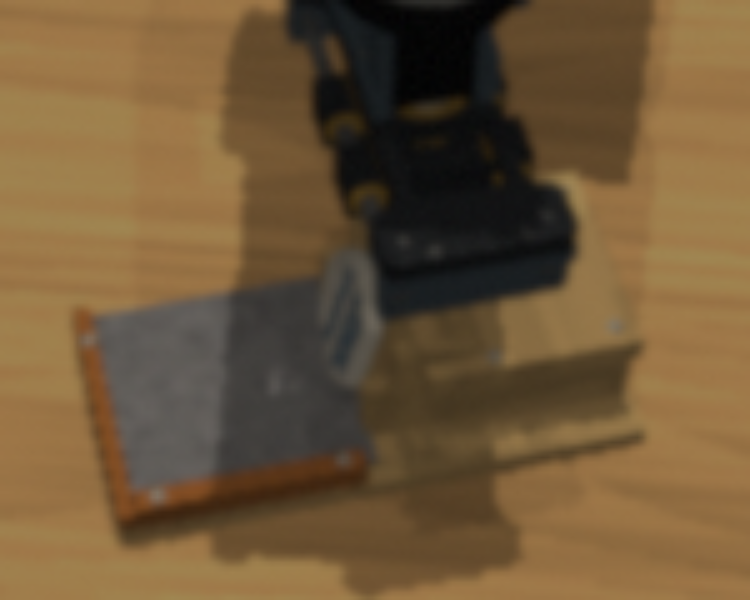

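The plaque is tipping up, with its top now near (350,255). I'll keep going gently.

```bash
python3 -m pendant '[{"delta_pos":[0.3,0,0],"twist":[0,0,0],"grip":12},{"delta_pos":[0.6,0,0],"twist":[0,0,0],"grip":12},{"delta_pos":[0.9,0,0],"twist":[0,0,0],"grip":12},{"delta_pos":[1.2,0,0],"twist":[0,0,0],"grip":12},{"delta_pos":[1.4,0,0],"twist":[0,0,0],"grip":12}]';python3 -m pendant '[{"delta_pos":[0.2,0,0],"twist":[0,0,0],"grip":12},{"delta_pos":[0.4,0,0],"twist":[0,0,0],"grip":12},{"delta_pos":[0.6,0,0],"twist":[0,0,0],"grip":12},{"delta_pos":[0.8,0,0],"twist":[0,0,0],"grip":12},{"delta_pos":[1.0,0,0],"twist":[0,0,0],"grip":12}]';python3 -c "
from h import *
grab('scene','c9');p,d,i=load('c9');cv2.imwrite('pics/c9.png',cv2.resize(p[150:270,240:390,::-1],None,fx=5,fy=5))
gor(20,0,58,0)"
```

```text
time_s: 17.15
ee_pos: [513.0, 9.7, 58.7]
ee_rot: [-90.0, -0.0, -70.6]
force: [-1.6, -0.3, -0.4]
gripper_width: 10.8
time_s: 17.65
ee_pos: [516.3, 0.4, 58.8]
ee_rot: [-90.0, -0.0, -70.6]
force: [0.5, 0.9, -0.2]
gripper_width: 11.1
ramp-pos [18.8  0.5 58.8] yaw-rel -0.06
t 17.7 pos [5.164e+02 2.000e-01 5.880e+01] rot [-8.999e+01 -2.000e-02 -7.060e+01] w 11.2 F [-0.4 -0.4 -0.2] | dpos [0.12, 0.08, -0.05] tw [-0.0, -0.1, 0.0]
```

View pics/c9.png

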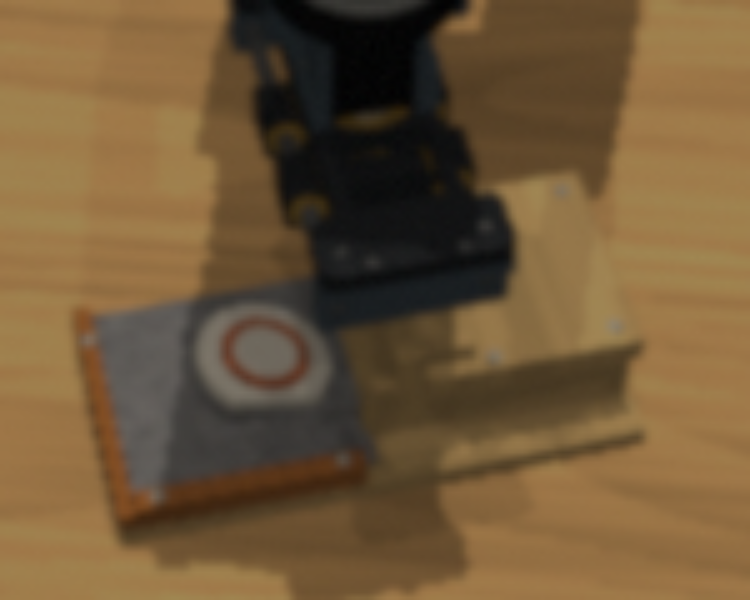

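The plaque lies face-down on the felt, foot ring at about (265,353), with its flat edge at the lower side roughly facing the fence. I'll rise, turn and measure it.

```bash
python3 -m pendant '[{"delta_pos":[0,-2,0],"twist":[0,0,0],"grip":20},{"delta_pos":[0,-6,0],"twist":[0,-4,0],"grip":40},{"delta_pos":[1,-10,-1],"twist":[0,-12,0],"grip":60},{"delta_pos":[3,-14,-3],"twist":[0,-20,0],"grip":74},{"delta_pos":[4.5,-16,-5],"twist":[0,-28,0],"grip":74}]';python3 -c "
from h import *
gor(73,70,225,90)"
```

```text
time_s: 18.2
ee_pos: [485.2, -59.4, 222.3]
ee_rot: [-89.8, -0.3, -42.2]
force: [1.2, -0.7, 0.7]
gripper_width: 47.3
ramp-pos [ 64.5 -48.7 222.3] yaw-rel 28.32
t 18.2 pos [485.2 -59.4 222.3] rot [-89.82  -0.3  -42.22] w 47.3 F [ 1.2 -0.7  0.7] | dpos [6.38, -0.2, 10.05] tw [0.0, -61.7, 0.4]
```

```bash
python3 -m pendant '[{"delta_pos":[1.5,0,2],"twist":[0,-8,0],"grip":74},{"delta_pos":[3,0,4],"twist":[0,-16,0],"grip":74},{"delta_pos":[4.5,0,7],"twist":[0,-25,0],"grip":74},{"delta_pos":[6,0,9.3],"twist":[0,-33,0],"grip":74},{"delta_pos":[6.4,0,10],"twist":[0,-42,0],"grip":74}]';python3 -m pendant '[{"delta_pos":[0,0,0],"twist":[0,-8,0],"grip":74},{"delta_pos":[0,0,0],"twist":[0,-16,0],"grip":74},{"delta_pos":[0,0,0],"twist":[0,-20,0],"grip":74},{"delta_pos":[0,0,0],"twist":[0,-20,0],"grip":74},{"delta_pos":[0,0,0],"twist":[0,-20,0],"grip":74}]';python3 -c "
from h import *
grab('wrist','w10')
gor(73,30,60,90)"
```

```text
time_s: 18.7
ee_pos: [601.0, -27.5, 218.1]
ee_rot: [-90.0, -0.0, -0.6]
force: [1.1, 0.2, -0.8]
gripper_width: 67.7
time_s: 19.2
ee_pos: [598.7, -28.2, 218.7]
ee_rot: [-90.0, 0.0, 18.9]
force: [0.4, 0.2, -0.7]
gripper_width: 67.1
ramp-pos [ 72.9  68.6 218.7] yaw-rel 89.46
t 19.25 pos [598.7 -28.2 218.7] rot [-90.     0.    18.92] w 67.3 F [ 0.1 -0.2  0.4] | dpos [-3.86, 15.87, -0.04] tw [0.0, -0.5, -0.0]
```

View pics/w10.png

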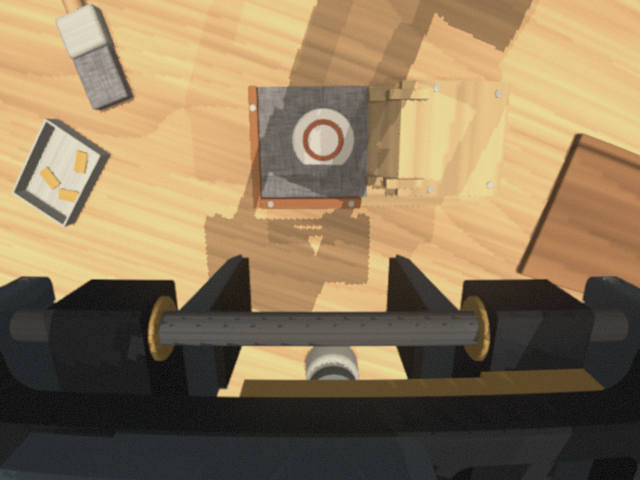

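The plaque is face-down at about (323,138), with its flat edge near (324,163) and the fence inner face at row 197. I'll measure these.

```bash
python3 - <<'E'
from disc import *
p,d,i=load('w10'); 
for t in (120,135,150):
    try:
        q=fit('w10',(285,100,362,172),22,t,50); print(w2r([q[0],q[1],22]).round(1), 'phi rel ramp', (np.degrees(q[2]-np.load('ramp.npy')[2])).round(1))
    except Exception as e: print(e)
im=cv2.resize(p[75:225,235:385,::-1],None,fx=4,fy=4,interpolation=cv2.INTER_CUBIC)
for X in [(30,57,24),(130,57,24),(130,-50,12),(23,-34,12),(23,34,12),(0,-34,52),(0,34,52)]:
    u=(w2px([r2w(*X)],i)[0]+.5-[235,75])*4-.5; cv2.circle(im,tuple(u.round().astype(int).tolist()),2,(0,0,255),-1)
cv2.imwrite('pics/w10c.png',im)
E
```

```text
disc [532.8 -46.3] phi 20.71 R 29.6 rms 0.33 178
[[68.   0.5 22. ]] phi rel ramp 91.2
disc [532.6 -46.4] phi 18.93 R 29.2 rms 0.25 175
[[68.   0.3 22. ]] phi rel ramp 89.5
disc [532.6 -46.4] phi 20.8 R 28.7 rms 0.31 172
[[68.1  0.2 22. ]] phi rel ramp 91.3
```

View pics/w10c.png

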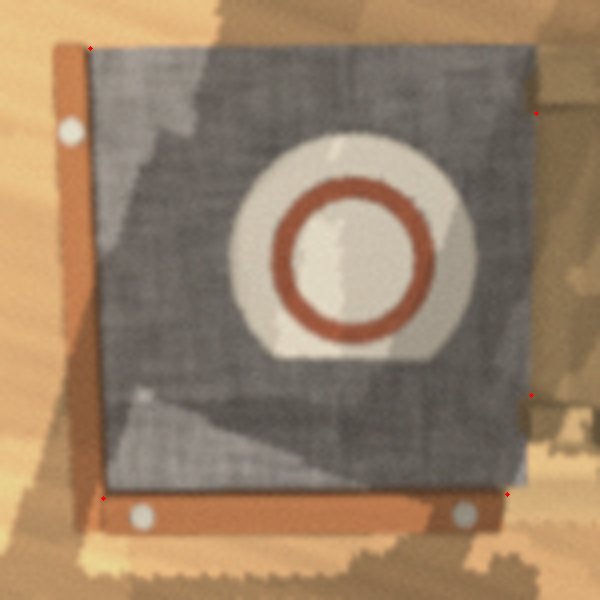

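The fit gives plaque centre at ramp (68, 0.3), with the flat edge within about 1.5° of the fence direction. Height and radius both match. Plan: grip lightly with the jaws along the fence, shift 10 mm downhill to clear the cheek, slide to the fence and release.

```bash
python3 -c "
from h import *
gor(69.5,0.3,50,90.5)"; python3 -m pendant '[{"delta_pos":[-2,2,0.1],"twist":[0,-0.5,0],"grip":73},{"delta_pos":[-4,5,0.3],"twist":[0,-1,0],"grip":73},{"delta_pos":[-6,9,0.3],"twist":[0,-1,0],"grip":73},{"delta_pos":[-6.8,13,0.3],"twist":[0,-1,0],"grip":73},{"delta_pos":[-6.8,15.5,0.3],"twist":[0,-1,0],"grip":73}]';python3 -m pendant '[{"delta_pos":[0,0,0],"twist":[0,0,0],"grip":73},{"delta_pos":[0,0,0],"twist":[0,0,0],"grip":73},{"delta_pos":[0,0,0],"twist":[0,0,0],"grip":73},{"delta_pos":[0,0,0],"twist":[0,0,0],"grip":73},{"delta_pos":[0,0,0],"twist":[0,0,0],"grip":73}]';python3 -c "
from h import *
gor(69.5,0.3,16,90.5)"
```

```text
ramp-pos [ 72.9  68.6 218.7] yaw-rel 89.46
t 19.25 pos [598.7 -28.2 218.7] rot [-90.     0.    18.92] w 67.3 F [ 0.1 -0.2  0.4] | dpos [-6.84, 16.87, 0.28] tw [0.0, -1.0, -0.0]
time_s: 19.75
ee_pos: [530.5, -47.7, 61.5]
ee_rot: [-89.9, 0.2, 19.9]
force: [0.6, 0.2, -0.9]
gripper_width: 66.5
time_s: 20.25
ee_pos: [534.4, -47.5, 64.9]
ee_rot: [-90.1, -0.1, 20.0]
force: [0.8, 0.8, -0.1]
gripper_width: 66.6
ramp-pos [69.7  1.6 64.9] yaw-rel 90.54
t 20.25 pos [534.4 -47.5  64.9] rot [-90.07  -0.13  20.  ] w 66.6 F [ 0.8  0.8 -0.1] | dpos [-0.14, 4.89, 0.03] tw [0.1, 0.0, 0.1]
```

```bash
python3 -m pendant '[{"delta_pos":[0,1,0],"twist":[0,0,0],"grip":73},{"delta_pos":[-0.1,2,0],"twist":[0,0,0],"grip":73},{"delta_pos":[-0.1,3,0],"twist":[0,0,0],"grip":73},{"delta_pos":[-0.1,3.8,0],"twist":[0,0,0],"grip":73},{"delta_pos":[-0.1,4.3,0],"twist":[0,0,0],"grip":73}]';python3 -c "
from h import *
gor(69.5,0.3,16,90.5)"
```

```text
time_s: 20.75
ee_pos: [531.9, -47.8, 19.4]
ee_rot: [-90.0, 0.1, 20.0]
force: [0.2, -0.1, -0.5]
gripper_width: 66.7
ramp-pos [69.1 -0.8 19.4] yaw-rel 90.54
t 20.75 pos [531.9 -47.8  19.4] rot [-89.96   0.1   19.99] w 66.7 F [ 0.2 -0.1 -0.5] | dpos [0.11, 0.34, -0.04] tw [-0.0, 0.0, -0.1]
```

```bash
python3 -m pendant '[{"delta_pos":[0,0,0],"twist":[0,0,0],"grip":73},{"delta_pos":[0,0,0],"twist":[0,0,0],"grip":73},{"delta_pos":[0,0.2,0],"twist":[0,0,0],"grip":73},{"delta_pos":[0,0.3,0],"twist":[0,0,0],"grip":73},{"delta_pos":[0,0.3,0],"twist":[0,0,0],"grip":73}]';python3 -c "
from h import *
gor(69.5,0.3,16,90.5)"
```

```text
time_s: 21.25
ee_pos: [532.5, -47.9, 17.8]
ee_rot: [-90.0, -0.0, 20.0]
force: [-1.0, 0.2, -0.3]
gripper_width: 66.8
ramp-pos [69.4 -0.3 17.8] yaw-rel 90.54
t 21.25 pos [532.5 -47.9  17.8] rot [-9.001e+01 -1.000e-02  2.000e+01] w 66.8 F [-1.   0.2 -0.3] | dpos [0.06, 0.18, -0.01] tw [0.0, 0.0, 0.0]
```

```bash
python3 -m pendant '[{"delta_pos":[0,0.2,0.1],"twist":[0,0,0],"grip":70},{"delta_pos":[0,0.2,0.1],"twist":[0,0,0],"grip":67},{"delta_pos":[0,0.2,0.1],"twist":[0,0,0],"grip":64},{"delta_pos":[0,0.2,0.1],"twist":[0,0,0],"grip":60},{"delta_pos":[0,0.2,0.1],"twist":[0,0,0],"grip":55}]' 6;python3 -c "
from h import *
gor(80,0.3,16,90.5)"
```

```text
time_s: 21.75
ee_pos: [532.2, -46.9, 15.7]
ee_rot: [-90.0, 0.0, 20.0]
force: [-1.2, -0.2, -0.7]
gripper_width: 59.4
ramp-pos [68.4 -0.3 15.7] yaw-rel 90.54
t 21.75 pos [532.2 -46.9  15.7] rot [-90.   0.  20.] w 59.4 F [-1.2 -0.2 -0.7] | dpos [0.05, -0.03, -1.16] tw [0.0, 0.0, -0.0]
```

Gripped, opening 59.4 mm. Sliding downhill 12 mm, then towards the fence.

```bash
python3 -m pendant '[{"delta_pos":[0,0,-0.3],"twist":[0,0,0],"grip":55},{"delta_pos":[0,0,-0.6],"twist":[0,0,0],"grip":55},{"delta_pos":[0,0,-0.9],"twist":[0,0,0],"grip":55},{"delta_pos":[0,0,-1.2],"twist":[0,0,0],"grip":55},{"delta_pos":[0.4,0,-1.2],"twist":[0,0,0],"grip":55}]';python3 -m pendant '[{"delta_pos":[0.5,0,0],"twist":[0,0,0],"grip":55},{"delta_pos":[1.0,0,0],"twist":[0,0,0],"grip":55},{"delta_pos":[1.5,0,0],"twist":[0,0,0],"grip":55},{"delta_pos":[2,0,0],"twist":[0,0,0],"grip":55},{"delta_pos":[2.3,0,0],"twist":[0,0,0],"grip":55}]';python3 -c "
from h import *
gor(80,32,16,90.5);grab('wrist','w11')"
```

```text
time_s: 22.25
ee_pos: [540.0, -57.3, 15.7]
ee_rot: [-90.0, 0.0, 20.0]
force: [0.5, -0.8, -0.4]
gripper_width: 59.0
time_s: 22.75
ee_pos: [562.4, -48.7, 15.8]
ee_rot: [-90.0, -0.0, 20.0]
force: [1.3, 0.0, 0.3]
gripper_width: 59.2
ramp-pos [80.1 27.6 15.8] yaw-rel 90.56
t 22.75 pos [562.4 -48.7  15.8] rot [-9.001e+01 -2.000e-02  2.002e+01] w 59.2 F [1.3 0.  0.3] | dpos [0.44, -0.02, 0.01] tw [0.0, 0.1, 0.0]
```

View pics/w11.png

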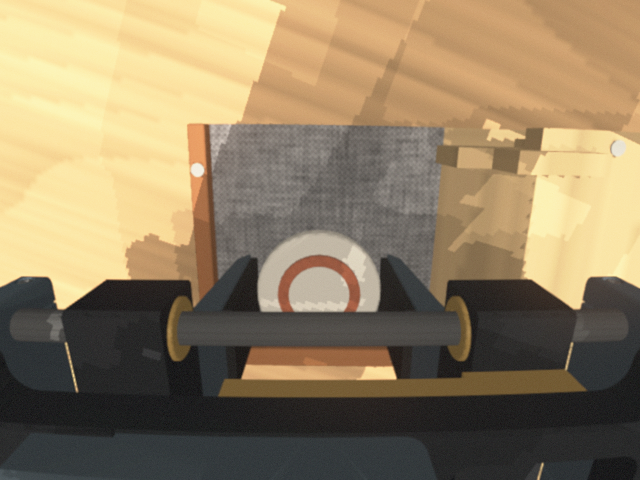

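The plaque moves with the fingers, foot ring at about (319,290), and both fingers are clear of the strip and the slope. I'll creep towards the fence, watching the force.

```bash
python3 -m pendant '[{"delta_pos":[0.1,0,0],"twist":[0,0,0],"grip":55},{"delta_pos":[0.2,0,0],"twist":[0,0,0],"grip":55},{"delta_pos":[0.25,0,0],"twist":[0,0,0],"grip":55},{"delta_pos":[0.3,0,0],"twist":[0,0,0],"grip":55},{"delta_pos":[0.35,0,0],"twist":[0,0,0],"grip":55}]';python3 -m pendant '[{"delta_pos":[0.05,0,0],"twist":[0,0,0],"grip":55},{"delta_pos":[0.05,0,0],"twist":[0,0,0],"grip":55},{"delta_pos":[0.1,0,0],"twist":[0,0,0],"grip":55},{"delta_pos":[0.1,0,0],"twist":[0,0,0],"grip":55},{"delta_pos":[0.1,0,0],"twist":[0,0,0],"grip":55}]';python3 -c "
from h import *
gor(80,32,16,90.5)"
```

```text
time_s: 23.3
ee_pos: [564.9, -47.8, 15.8]
ee_rot: [-90.0, 0.0, 20.0]
force: [-0.2, -0.4, 0.1]
gripper_width: 59.3
time_s: 23.8
ee_pos: [565.9, -47.4, 15.7]
ee_rot: [-90.0, 0.0, 20.0]
force: [-0.7, -0.5, -0.5]
gripper_width: 59.0
ramp-pos [80.1 31.3 15.7] yaw-rel 90.54
t 23.8 pos [565.9 -47.4  15.7] rot [-9.e+01  1.e-02  2.e+01] w 59.0 F [-0.7 -0.5 -0.5] | dpos [0.07, -0.03, 0.01] tw [0.0, 0.0, -0.0]
```

```bash
python3 -m pendant '[{"delta_pos":[0.05,0,0],"twist":[0,0,0],"grip":55},{"delta_pos":[0.1,0,0],"twist":[0,0,0],"grip":55},{"delta_pos":[0.1,0,0],"twist":[0,0,0],"grip":55},{"delta_pos":[0.15,0,0],"twist":[0,0,0],"grip":55},{"delta_pos":[0.15,0,0],"twist":[0,0,0],"grip":55}]';python3 -m pendant '[{"delta_pos":[0.05,0,0],"twist":[0,0,0],"grip":55},{"delta_pos":[0.05,0,0],"twist":[0,0,0],"grip":55},{"delta_pos":[0.1,0,0],"twist":[0,0,0],"grip":55},{"delta_pos":[0.1,0,0],"twist":[0,0,0],"grip":55},{"delta_pos":[0.1,0,0],"twist":[0,0,0],"grip":55}]';python3 -c "
from h import *
gor(80,32,16,90.5)"
```

```text
time_s: 24.3
ee_pos: [566.6, -47.2, 15.7]
ee_rot: [-90.0, 0.1, 20.0]
force: [-2.4, -1.8, 1.1]
gripper_width: 59.0
time_s: 24.8
ee_pos: [566.7, -47.1, 15.6]
ee_rot: [-90.0, 0.2, 20.0]
force: [-5.1, -3.4, 2.1]
gripper_width: 59.2
ramp-pos [80.  32.2 15.6] yaw-rel 90.57
t 24.8 pos [566.7 -47.1  15.6] rot [-89.98   0.19  20.03] w 59.2 F [-5.1 -3.4  2.1] | dpos [-0.02, -0.04, 0.0] tw [-0.0, 0.1, -0.2]
```

Contact with the fence, about 6 N. One more small push to square the edge, then release.

```bash
python3 -m pendant '[{"delta_pos":[0.05,0,0],"twist":[0,0,0],"grip":55},{"delta_pos":[0.1,0,0],"twist":[0,0,0],"grip":55},{"delta_pos":[0.1,0,0],"twist":[0,0,0],"grip":55},{"delta_pos":[0.1,0,0],"twist":[0,0,0],"grip":64},{"delta_pos":[0.1,0,0],"twist":[0,0,0],"grip":69}]';python3 -m pendant '[{"delta_pos":[-0.1,0,0],"twist":[0,0,0],"grip":72},{"delta_pos":[-0.1,0,0],"twist":[0,0,0],"grip":72},{"delta_pos":[-0.1,-0.5,0],"twist":[0,0,0],"grip":72},{"delta_pos":[-0.1,-1.5,0],"twist":[0,0,0],"grip":72},{"delta_pos":[-0.1,-4,0],"twist":[0,0,0],"grip":72}]';python3 -c "
from h import *
gor(80,75,220,90)"
```

```text
time_s: 25.3
ee_pos: [569.6, -46.2, 15.8]
ee_rot: [-90.0, -0.1, 20.0]
force: [-0.1, 0.1, -0.1]
gripper_width: 62.7
time_s: 25.8
ee_pos: [567.0, -46.3, 55.1]
ee_rot: [-89.9, 0.2, 20.0]
force: [0.2, -0.3, 0.5]
gripper_width: 65.8
ramp-pos [79.5 32.8 55.1] yaw-rel 90.54
t 25.8 pos [567.  -46.3  55.1] rot [-89.91   0.19  20.  ] w 65.8 F [ 0.2 -0.3  0.5] | dpos [4.17, -16.5, -0.07] tw [-0.1, 0.5, -0.2]
```

```bash
python3 -m pendant '[{"delta_pos":[0,-3,0],"twist":[0,0,0],"grip":72},{"delta_pos":[1,-7,0],"twist":[0,0,0],"grip":72},{"delta_pos":[4,-11,0],"twist":[0,0,0],"grip":72},{"delta_pos":[6,-14,0],"twist":[0,0,0],"grip":72},{"delta_pos":[6.5,-15.5,0],"twist":[0,0,0],"grip":72}]';python3 -m pendant '[{"delta_pos":[0,0,0],"twist":[0,0,0],"grip":72},{"delta_pos":[0,0,0],"twist":[0,0,0],"grip":72},{"delta_pos":[0,0,0],"twist":[0,0,0],"grip":72},{"delta_pos":[0,0,0],"twist":[0,0,0],"grip":72},{"delta_pos":[0,0,0],"twist":[0,0,0],"grip":72}]';python3 - <<'E'
from disc import *
p,d,i=grab('wrist','w12')
u=w2px([r2w(80,32,22)],i)[0]; print(u); x,y=u.astype(int)
for t in (120,135,150):
    q=fit('w12',(x-42,y-42,x+42,y+40),22,t,50); print(w2r([q[0],q[1],22]).round(1), 'phi rel', (np.degrees(q[2]-np.load('ramp.npy')[2])).round(1))
im=cv2.resize(p[max(0,y-70):y+70,x-80:x+80,::-1],None,fx=4.5,fy=4.2,interpolation=cv2.INTER_CUBIC)
cv2.imwrite('pics/w12c.png',im)
grab('scene','c12');P,_,_=load('c12');cv2.imwrite('pics/c12c.png',cv2.resize(P[180:265,245:380,::-1],None,fx=5.5,fy=5.5,interpolation=cv2.INTER_CUBIC))
E
```

```text
time_s: 26.3
ee_pos: [632.6, -23.5, 215.4]
ee_rot: [-90.2, -0.5, 20.0]
force: [0.0, 0.6, 0.7]
gripper_width: 65.7
time_s: 26.8
ee_pos: [628.7, -24.5, 209.9]
ee_rot: [-90.0, 0.1, 20.0]
force: [0.4, -0.4, -0.5]
gripper_width: 65.5
[317.88356117 142.37834193]
disc [567.  -46.8] phi 19.98 R 29.4 rms 0.34 181
[[79.9 32.6 22. ]] phi rel 90.5
disc [567.1 -46.8] phi 19.98 R 29.1 rms 0.25 179
[[79.9 32.6 22. ]] phi rel 90.5
disc [567.1 -46.9] phi 21.26 R 28.8 rms 0.3 178
[[80.  32.7 22. ]] phi rel 91.8
```

View pics/w12c.png

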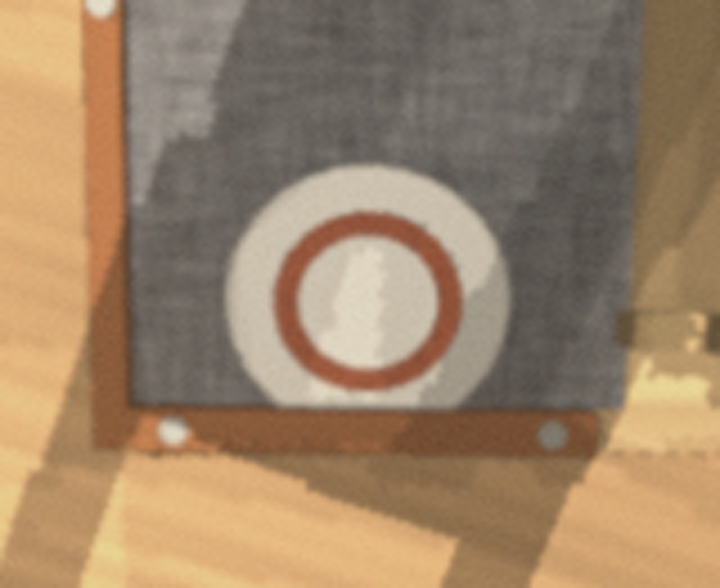

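View pics/c12c.png

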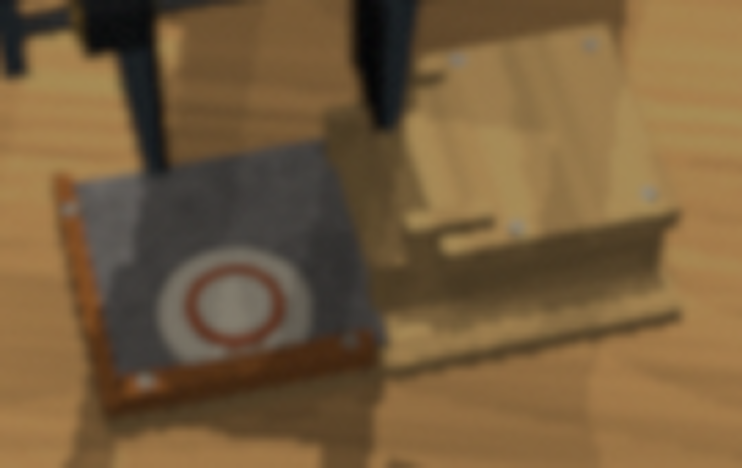

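The wrist crop shows the flat edge flush along the fence with no felt wedge, and the foot ring up at (368,300). The scene crop agrees. The fit gives the centre at ramp (79.9, 32.6), so the edge is at y of about 56.5, about 0.5° off parallel. The gripper is clear, so I'll hand it in.

```bash
python3 -c "
from h import *
print(job.job_done()); s=state(); print(s['time_s'],s['force'])"
```

```text
the job is handed in; nothing more can be done
None
the job is handed in; nothing more can be done
```

The plaque lies face-down on the felt with its straight edge flush along the fence, and I handed the job in at about 27 s of the 72 s; no verdict was reported. I took the smallest disc, the one on the ware board, and laid it foot-down on the deck. I pushed it over the crest with both fingers, tipped it forward onto the felt, then gripped it lightly, slid it to the fence, pressed until it touched, and released it.

**Last checks:**
- **Position:** the centre measured at ramp (79.9, 32.6) mm, so the middle of the edge is at y ≈ 56.5 mm and x ≈ 80 mm.
- **Angle:** about 0.5° off parallel; one image threshold gave 1.8°, still inside the 4.5° limit. No wedge of felt showed between the edge and the fence in the picture.
- **Gripper:** clear of everything, about 190 mm above the plaque.
- **Bystanders:** the arm never went near the jar, brush or tin. I didn't measure their positions again at the end.

**Disagreements:**
- **Fence position:** my ramp fit put the fence face about 1 mm further out than the pictures showed. I relied on touching the fence (about 6 N) rather than the fit.
- **Settling:** the measured tool position was off by up to 6 mm just after fast moves. I let the arm settle before the fine steps.

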